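# Seat the drip cup, then hold the greased bearing over it with the tongs

## Task

First set the stainless cup upright and fully down in the round blue cradle and let go of it. Then take the small tongs from their rack, close them on the greased bearing that lies in the tray, lift it, and finish holding it still with the tongs a few centimetres above the cup's mouth and centred over it, so that the cup would catch any drip. Never touch the bearing with the gripper itself, and leave the other things on the bench alone; the job ends with the tongs and bearing still held, nothing is put down.

Things in the scene. Friction and masses are not known exactly. Their poses are not given: they have to be found in the camera images.
- cup: loose stainless cup, 75 mm tall, open top, outside diameter 52 mm at the foot, 56 mm at the rim, wall 3 mm, about 140 g, standing on the bench. Origin: centre of its underside; z up. A 7 mm bar handle loops out to local +x, to 56 mm from the axis, 34 to 70 mm above the underside: take the cup across its local y
- cup_rim (a point): centre of the cup's mouth, 75 mm above its underside
- cradle_seat (a point): centre of the cradle pocket's floor, on which the cup's underside rests, 8 mm above the bench; z up. The cradle is fixed: black disc, 110 mm wide, 6 mm thick, with a blue round pocket, inside diameter 59 mm, outside 72 mm, rim 28 mm above the bench. The cup may be turned any way in it
- tongs: steel spring tongs, 110 g, red grip pads, black rubber tips, hanging open in the rack, tips down. Origin: hinge, top middle; z up; arms (18 mm wide in x) move along y. Head ends 5 mm above, tips 129 mm below. The frame is fixed to the +y arm: midway between the arms when open. Pins 75 mm below (22 mm to either side in x, y +-31 mm, 6 mm thick) rest on the rack: lift straight up 75 mm or more
- tongs_grip (a point): middle of the tongs at the red pads, 34 mm below the hinge: grip here from above, across local y. Pads are 20 mm tall, 18 mm wide; width over them 60 mm (lower edges) when open, 48 mm with the arms parallel, tips then 32 mm apart
- tongs_jaw (a joint): how far the tongs are closed, rad: 0 open (65 mm between the tips), 0.28 arms parallel (32 mm), 0.48 nearly shut. A spring opens them: about 5 N per pad starts closing, 9 N brings the arms parallel; of any more, 0.28 squeezes at the tips. Part closed (pads about 55 mm), the spring's push alone keeps them in the gripper, tips still open
- tip_a (a point): middle of the inner face of the rubber tip on the tongs' +y arm. The tip is 18 mm wide, 22 mm tall (11 mm below this point) and 6 mm thick
- tip_b (a point): the same on the other (-y) arm's tip; the bearing is to be pinched between tip_a and tip_b
- rack: fixed grey rack for the tongs, 80 x 130 mm base 8 mm thick, origin at the centre of its underside; two upright plates along local y, 6 mm thick, 26 mm apart, tops 66 mm above the bench, with 6 mm stop blocks at their ends; the tongs hang between them and their local y runs along the plates
- bearing: the greased bearing: a brass-coloured cylinder with a dark seal on its end, 32 mm in diameter, 20 mm tall, about 60 g, loose, standing on its flat face in the tray. Origin: centre of its underside; z up
- tray: fixed flat aluminium tray, 160 x 160 mm, floor 3 mm above the bench, rim 8 mm above the bench; origin at the centre of its underside. The bearing lies within 25 mm of its middle
- jar: bystander: amber jar with black cap, 64 mm wide, 90 mm tall, behind the work area; origin under its centre
- tin: bystander: blue tin, 68 mm wide, 90 mm tall, behind the work area; origin under its centre
- wrench: bystander: wrench lying flat behind the work area
- screwdriver: bystander: screwdriver lying at the right behind the work area
- cartridge: bystander: grey grease cartridge, 48 mm thick and 180 mm long, lying at the left behind the work area

How it is judged:
By the outcome, as a careful person would: the job done as asked, in the order asked, and still so for the second after the job is handed in, while the arm keeps its last pose, push and grip.
It also fails if it takes over 72 s, if anything falls off the work surface, if the arm or the gripper's body presses on something with over 40 N, if the wrist force passes 120 N, or if a joint passes its speed limit or range.

## Robot

A 7-joint arm with a two-finger parallel gripper is mounted at the origin on the work surface. World frame = base frame: x ahead of the robot, y to its left, z up, the work surface at z = 0. Lengths are in m, angles in rad, forces in N, time in s.
With the tool pointing down it reaches from about 0.4 to 0.9 m from the base axis. Payload 5.6 kg.
Tool frame: the origin (TCP) lies midway between the tips of the shut fingers; the grasp point (between the pads) lies 19 mm behind it; x points along the fingers, z is the direction in which the jaws open and shut, and the axes are right-handed (so a half turn about x gives the same grasp; the last joint's range is limited). The gripper opens to 92 mm and grips with 3 to 60 N. Pads are 20 mm wide; open, the fingers measure 128 mm over their backs; the gripper's body (75 mm by 189 mm) begins 69 mm behind the grasp point.
Start: joints at [1.271, 0.468, -0.012, 1.603, 0.006, 1.071, -0.056], TCP at [0.165, -0.629, 0.177] pointing down, gripper open.
Joint ranges: [-2.53, 2.53], [-0.31, 2.02], [-1.57, 1.55], [0.28, 2.44], [-1.29, 4.43], [0.15, 1.84], [-2.92, 2.92]. Speed limits (rad/s): [2.57, 2.57, 3.14, 3.14, 3.14, 3.14, 3.14].

## Interface

Orientations are given as a 3x3 rotation matrix whose columns are the frame's x, y, z axes.
In Python, from rig import get_obs, camera, hand_in gives the robot as it stands. The module is installed in compiled form; this text tells all that it offers.
- The arm moves only by the shell command python3 -m jog 'ROWS' [OPENING] [FORCE]. ROWS is JSON, a list of rows, each a list of 4 numbers: the shift along the tool's x, y, z in mm, then the turn about the tool's x in degrees. In form: [[x, y, z, yaw], ...]. A call has 1 to 10 rows; each row shifts and turns the commanded pose from where the row before left it, along the tool's axes as they then stand; what a row does not reach is not made up. A row lasts 1/8 s, in which the tool goes at most 62.5 mm and 10.7 degrees, less where a joint would pass 70% of its speed; a pose out of reach is approached as far as the arm can. A call with a gripper value outside its range is refused whole. OPENING is the finger opening in mm, from 0 to 91.9, set as the call begins (- or left out, the last holds). The fingers move at their own pace and stop on an object; FORCE is the grip in N (left out, the last holds). Time passes only in rows, so rows that do not move let the fingers close. It gives the time, the measured TCP pose, the force and the opening at its end, in the units of the state.
- get_obs(): the state, without advancing time (a new reading comes with each control period).
- camera(name): name is "scene" or "top"; returns a dict with "color" (384x512x3 uint8, red, green, blue), "fov_y" (degrees; the focal length in pixels is half the picture's height over the tangent of half this angle, whatever the lens; pixels are square), "cx", "cy" (the principal point, pixels), "distortion" ([k1, k2, p1, p2, k3] as OpenCV has them; the pictures are not rectified), "xyz" and "orientation" of the camera in the world. Camera axes: x right, y up, looking along -z (the intrinsics and any distortion apply to the point x, -y, -z); pixel columns grow to the right and rows downward; lengths in m; the calibration is good to about 2 mm. A picture is of the moment at which its call begins. There is no depth.
- hand_in(): hands the job in, once; it reports no verdict.
The state is a dict: "time": time; "joint_pos": joint angles; "joint_velocities": joint speeds; "effort": joint torques, N m; "tool_pos": TCP position; "orientation": TCP orientation; "wrist_force": force on the tool from outside, world axes, zero at the start; "wrist_torque": the same for the moment, N m; "width": finger opening in m.
Only numpy, scipy, OpenCV 4.12 (cv2) and the standard library are available. Lean on these libraries where they do the work, as an engineer would, in place of code of your own. Each camera call takes 0.05 s, during which the arm holds its last target.

## Working session

There is one attempt and no reset: what is moved stays moved. The work goes in short steps, Python scripts to look and compute and a shell command to move; the robot and the scene stay as the last step left them, time stands still between calls to the robot, and variables do not carry over. Pictures are saved under pics/ and viewed, and the job is handed in when it is done.

```bash
mkdir -p pics
python3 - <<'E'
from rig import get_obs,camera
import cv2,json
for n in("scene","top"):
    c=camera(n); cv2.imwrite(f"pics/{n}0.png",c["color"][:,:,::-1]); print({k:v for k,v in c.items() if k!="color"})
o=get_obs();print(o)
E
```

```text
{'fov_y': 51.18095179089079, 'cx': 254.91535935068913, 'cy': 196.46672367502504, 'distortion': array([-0.10930678,  0.        ,  0.        ,  0.        ,  0.        ]), 'xyz': array([ 1.11719863, -0.64636206,  0.99563533]), 'orientation': array([[ 0.78333152, -0.46272533,  0.41506265],
       [ 0.62150767,  0.57126071, -0.53608713],
       [ 0.01095211,  0.67789857,  0.73507386]])}
{'fov_y': 57.9750665296982, 'cx': 254.64856890698155, 'cy': 192.02338721384118, 'distortion': array([-0.02969929,  0.        ,  0.        ,  0.        ,  0.        ]), 'xyz': array([0.51499608, 0.01628149, 1.03011961]), 'orientation': array([[-0.01826845,  0.99261298, -0.11994056],
       [-0.99970901, -0.01624421,  0.01783315],
       [ 0.01575307,  0.12023144,  0.9926209 ]])}
{'time': 0.1, 'joint_pos': array([ 1.27102306,  0.46826505, -0.01158874,  1.60349238,  0.00602906,
        1.07140652, -0.05631472]), 'joint_velocities': array([-1.25869235e-03, -1.72153466e-03, -1.56786681e-04, -1.64101984e-03,
        2.17918510e-04,  1.05891562e-03, -1.10175564e-05]), 'effort': array([ 9.96053750e-04, -5.21653426e+01, -1.26941653e-02, -2.44367999e+01,
       -5.68444538e-02,  1.40359238e-02,  9.24581354e-05]), 'tool_pos': array([ 0.16484523, -0.62816751,  0.17586747]), 'orientation': array([[-5.28347575e-04,  9.67234249e-01,  2.53885069e-01],
       [ 1.44424893e-03,  2.53885578e-01, -9.67233182e-01],
       [-9.99998817e-01, -1.44362066e-04, -1.53106686e-03]]), 'wrist_force': array([0.07808366, 0.58392013, 0.09376066]), 'wrist_torque': array([ 0.06031956,  0.03411136, -0.02443231]), 'width': 0.09166109366248476}
```

View pics/scene0.png

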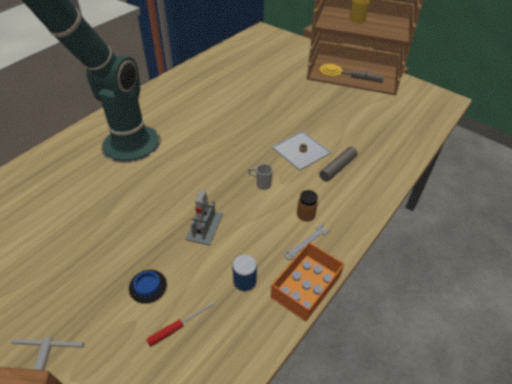

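View pics/top0.png

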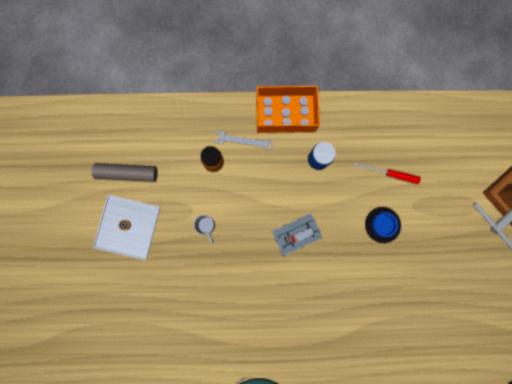

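The top view shows the tray at (127,227), bearing at (125,225), cup at (205,225) with its handle down at (211,242), rack at (298,235) and cradle at (383,225). I'll zoom in next.

```bash
cat > h.py <<'E'
import numpy as np,cv2
from rig import camera,get_obs
def K(c):
    f=192/np.tan(np.radians(c["fov_y"]/2)); return np.array([[f,0,c["cx"]],[0,f,c["cy"]],[0,0,1.]])
F=np.diag([1,-1,-1.])
def proj(c,P):
    P=np.atleast_2d(np.array(P,float)); R=F@c["orientation"].T
    return cv2.projectPoints(P,cv2.Rodrigues(R)[0],-R@c["xyz"],K(c),c["distortion"])[0][:,0]
def at(c,uv,z):
    uv=np.atleast_2d(np.array(uv,float)); n=cv2.undistortPoints(uv[:,None],K(c),c["distortion"])[:,0]
    d=np.c_[n,np.ones(len(n))]@F@c["orientation"].T
    return c["xyz"]+d*((z-c["xyz"][2])/d[:,2])[:,None]
def crop(c,x,y,w,h,s,name,draw=None,):
    im=cv2.resize(c["color"][y:y+h,x:x+w,::-1],None,fx=s,fy=s,interpolation=cv2.INTER_CUBIC)
    for P in draw or []:
        q=(proj(c,P)-[x,y]+.5)*s
        cv2.polylines(im,[np.round(q*8).astype(np.int32)],False,(0,255,0),1,cv2.LINE_AA,3)
    cv2.imwrite("pics/"+name,im)
def circ(x,y,z,r):
    a=np.linspace(0,2*np.pi,49); return np.c_[x+r*np.cos(a),y+r*np.sin(a),z+0*a]
E
python3 - <<'E'
from h import *
t=camera("top")
crop(t,85,185,140,90,5,"t1.png"); crop(t,265,185,140,90,5,"t2.png")
for n,uv,z in[("tray",(127,227),.008),("bearing",(125,225),.023),("cup",(205,225),.075),("handle",(211,242),.06),("rack",(298,235),.05),("cradle",(383,225),.028)]: print(n,at(t,uv,z).round(3))
E
```

```text
tray [[0.541 0.374 0.008]]
bearing [[0.547 0.375 0.023]]
cup [[0.542 0.137 0.075]]
handle [[0.495 0.122 0.06 ]]
rack [[ 0.51  -0.121  0.05 ]]
cradle [[ 0.533 -0.373  0.028]]
```

View pics/t1.png

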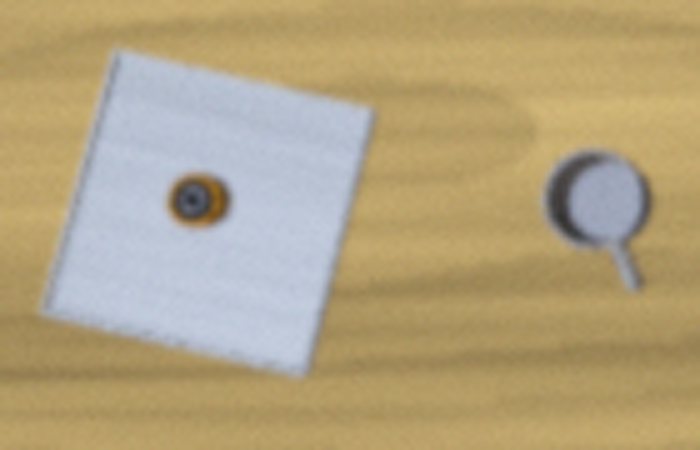

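View pics/t2.png

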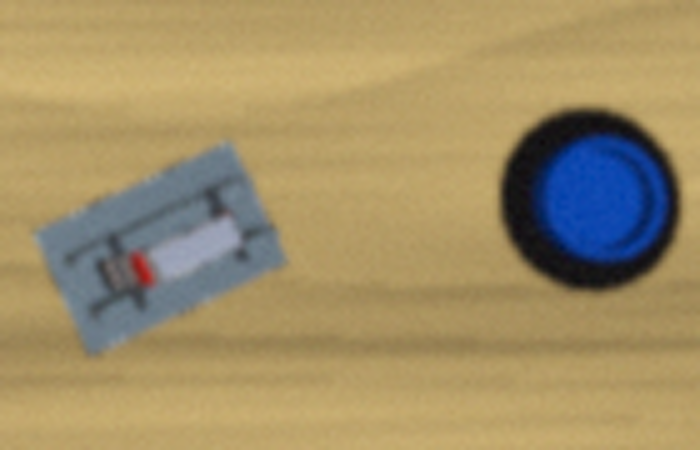

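```bash
cat > ov.py <<'E'
from h import *
t=camera("top"); s=camera("scene")
def px(x,y,ox,oy,k=5): return ((x+.5)/k-.5+ox,(y+.5)/k-.5+oy)
rc=at(t,[px(*p,265,185) for p in[(37,233),(230,142),(288,263),(95,353)]],.008)
print(rc.round(4)); m=rc.mean(0); L=(rc[1]+rc[2]-rc[0]-rc[3])/2; W=(rc[0]+rc[1]-rc[2]-rc[3])/2
print("rack",m.round(4),np.hypot(*L[:2]),np.hypot(*W[:2]),"Ldir deg",np.degrees(np.arctan2(L[1],L[0])),"Wdir",np.degrees(np.arctan2(W[1],W[0])))
tc=at(t,[px(*p,85,185) for p in[(117,50),(373,107),(305,376),(40,313)]],.008)
print("tray",tc.mean(0).round(4))
cup=at(t,px(597,198,85,185),.075)[0]; be=at(t,px(196,199,85,185),.023)[0]
cr=at(t,px(602,199,265,185),.028)[0]; disc=at(t,px(590,200,265,185),.006)[0]
hd=at(t,px(635,285,85,185),.065)[0]
print("cup",cup,"handle",np.degrees(np.arctan2(*(hd-cup)[1::-1])),hd,"bear",be,"cr",cr,disc)
E
python3 ov.py
```

```text
[[ 0.5219 -0.0509  0.008 ]
 [ 0.5733 -0.1665  0.008 ]
 [ 0.5015 -0.1982  0.008 ]
 [ 0.4517 -0.0831  0.008 ]]
rack [ 0.5121 -0.1247  0.008 ] 0.12598900902267315 0.0777915982444776 Ldir deg -66.31088457833532 Wdir 24.205975266034166
tray [0.5424 0.376  0.008 ]
cup [0.54382664 0.1396119  0.075     ] handle -157.78470103682116 [0.49597752 0.12007013 0.065     ] bear [0.54861709 0.37815997 0.023     ] cr [ 0.53496383 -0.37939847  0.028     ] [ 0.53495434 -0.38080925  0.006     ]
```

```bash
cat > ov2.py <<'E'
from h import *
import sys
tag=sys.argv[1]
t=camera("top"); s=camera("scene")
cup=(.5438,.1396); ha=np.radians(-158); be=(.5486,.378); cr=(.535,-.380); rk=np.array([.5125,-.1248]); ra=np.radians(-66)
u=np.array([np.cos(ha),np.sin(ha)])
C=[circ(*cup,.075,.028),circ(*cup,0,.026),np.array([[*(np.array(cup)+u*.056),.034],[*(np.array(cup)+u*.056),.070]])]
B=[circ(*be,.023,.016),circ(*be,.003,.016)]
D=[circ(*cr,.006,.055),circ(*cr,.028,.036),circ(*cr,.028,.0295)]
l=np.array([np.cos(ra),np.sin(ra)]); w=np.array([-l[1],l[0]])
def r(a,b,z): return [*(rk+l*a+w*b),z]
R=[np.array([r(.065*i,.04*j,.008) for i,j in[(1,1),(1,-1),(-1,-1),(-1,1),(1,1)]])]
for b in(.016,-.016): R.append(np.array([r(.06,b,.066),r(-.06,b,.066)]))
R.append(np.array([r(0,0,.149),r(-.0,0,.149),r(0,0,.015)]))
for k in(1,-1):
  R.append(np.array([r(k*.030,j*.009,z) for j,z in[(1,.100),(-1,.100),(-1,.120),(1,.120),(1,.1)]]))
  R.append(np.array([r(k*.031,j*.022,.069) for j in(1,-1)]))
crop(t,85,185,140,90,5,tag+"a.png",C+B); crop(t,265,185,140,90,5,tag+"b.png",R+D)
crop(s,235,120,110,80,6,tag+"c.png",C+B); crop(s,120,180,110,130,5,tag+"d.png",R+D)
crop(s,120,180,110,130,5,tag+"e.png")
E
python3 ov2.py o1; cd pics; python3 -c "
import cv2,numpy as np
a=[cv2.imread(f'o1{k}.png') for k in 'ab'];cv2.imwrite('o1ab.png',cv2.resize(np.vstack(a),None,fx=.66,fy=.66) if 0 else np.vstack(a)[:, :])
a=[cv2.imread(f'o1{k}.png')[:, :400] for k in 'de'];cv2.imwrite('o1de.png',np.hstack(a)[:600])"
```

```text
(no output)
```

View pics/o1a.png

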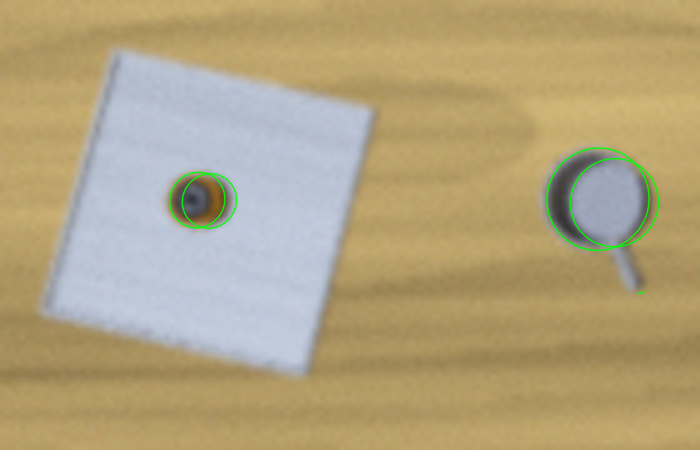

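View pics/o1b.png

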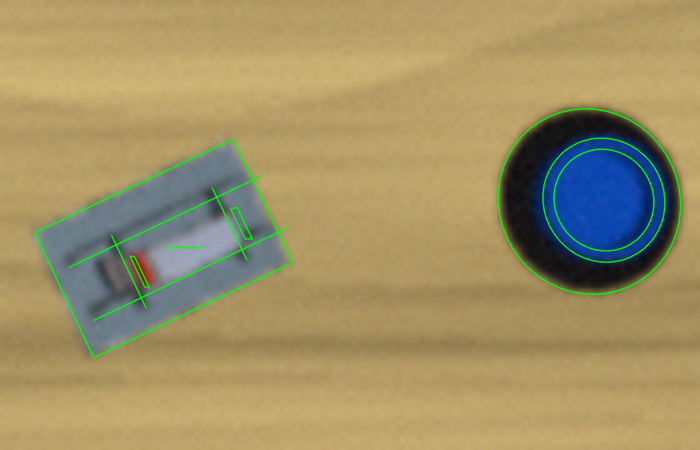

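View pics/o1c.png

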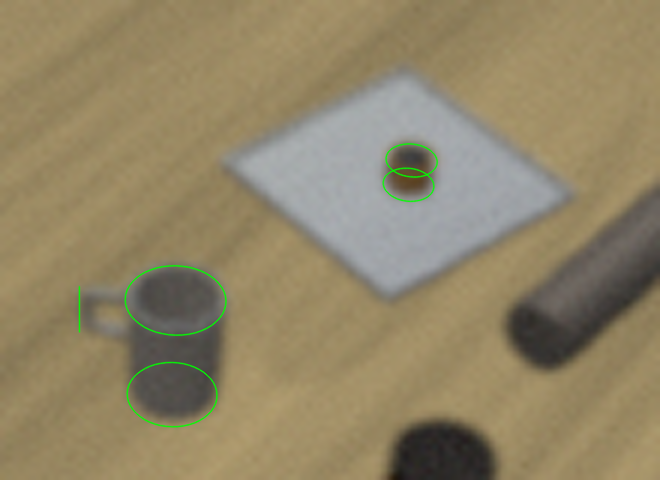

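View pics/o1de.png

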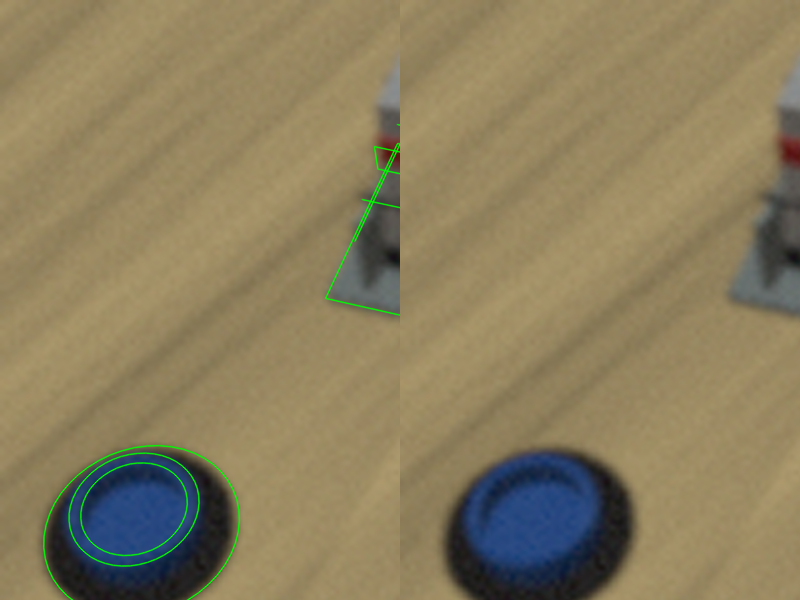

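The overlays match both pictures to within about 1-2 mm. The next step is a helper that works out the moves.

```bash
cat > go.py <<'E'
# usage: go.py x y z yawdeg(of tool z axis, mod 180): prints tool-frame shift in mm and turn
from rig import get_obs
import numpy as np,sys
o=get_obs(); R=o["orientation"]; p=o["tool_pos"]
x,y,z,a=map(float,sys.argv[1:5])
yaw=np.degrees(np.arctan2(R[1,2],R[0,2])); d=(a-yaw+90)%180-90
print("t",o["time"],"p",p.round(4),"yaw",round(yaw,2),"tilt",R[:,0].round(4),"F",o["wrist_force"].round(1),"w",o["width"].round(4),"q",o["joint_pos"].round(2))
print("shift tool mm",(R.T@(np.array([x,y,z])-p)*1000).round(1),"turn",round(-d,2))
E
python3 go.py .5438 .1396 .25 -68
```

```text
Traceback (most recent call last):
  File "go.py", line 7, in <module>
    print("t",o["time"],"p",p.round(4),"yaw",round(yaw,2),"tilt",R[:,0].round(4),"F",o["wrist_force"].round(1),"w",o["width"].round(4),"q",o["joint_pos"].round(2))
                                                                                                                   ^^^^^^^^^^^^^^^^
AttributeError: 'float' object has no attribute 'round'
```

```bash
sed -i 's/o\["width"\].round(4)/round(o["width"],4)/' go.py; python3 go.py .5438 .1396 .25 -68
```

```text
t 0.35 p [ 0.165  -0.6285  0.1764] yaw -75.29 tilt [-2.e-04  4.e-04 -1.e+00] F [-1.   0.2 -0.2] w 0.0919 q [ 1.27  0.47 -0.01  1.6   0.01  1.07 -0.06]
shift tool mm [ -73.3  561.4 -646.8] turn -7.29
```

```bash
python3 -m jog '[[-20,25,-10,0],[-25,28,-30,0],[-25,28,-35,0],[-20,28,-35,0],[0,30,-35,0],[0,30,-35,0],[0,30,-35,0],[0,30,-35,0],[0,30,-35,0],[0,30,-35,0]]' 91.9 20; python3 go.py .5438 .1396 .25 -68
```

```text
time: 1.6
tool_pos: [0.3638, -0.2444, 0.2669]
orientation: [[0.0, 0.967, 0.254], [-0.001, 0.254, -0.967], [-1.0, 0.0, 0.001]]
wrist_force: [1.0, -0.1, -0.2]
width: 0.092
t 1.6 p [ 0.3638 -0.2444  0.2669] yaw -75.3 tilt [ 5.e-04 -6.e-04 -1.e+00] F [ 1.  -0.1 -0.2] w 0.092 q [ 0.81  0.03 -0.3   1.96  0.01  1.15 -0.81]
shift tool mm [  16.8  271.6 -325.8] turn -7.3
```

```bash
python3 -m jog '[[0,27,-32,0],[0,27,-33,0],[0,27,-33,0],[0,27,-33,0],[0,27,-33,0],[0,27,-33,0],[0,27,-33,0],[5,27,-33,0],[5,27,-33,0],[7,28,-30,0]]'; python3 -m jog '[[0,0,0,-3.6],[0,0,0,-3.7],[0,0,0,0]]';python3 go.py .5438 .1396 .15 -68
```

```text
time: 2.85
tool_pos: [0.5433, 0.1396, 0.2497]
orientation: [[0.001, 0.967, 0.254], [-0.0, 0.254, -0.967], [-1.0, 0.001, 0.0]]
wrist_force: [0.5, -0.4, 0.5]
width: 0.0921
time: 3.22
tool_pos: [0.5426, 0.1383, 0.2495]
orientation: [[-0.0, 0.927, 0.374], [0.0, 0.374, -0.927], [-1.0, -0.0, -0.0]]
wrist_force: [-0.1, -0.5, 1.4]
width: 0.0919
t 3.225 p [0.5426 0.1383 0.2495] yaw -68.03 tilt [-2.e-04  0.e+00 -1.e+00] F [-0.1 -0.5  1.4] w 0.0919 q [ 0.23  0.33 -0.67  1.71  0.22  1.18 -1.69]
shift tool mm [99.5  1.6 -0.7] turn -0.03
```

```bash
python3 -m jog '[[30,1,-0.5,0],[40,0,0,0],[40,0,0,0],[40,0,0,0],[30,0,0,0],[20,0,0,0],[12,0,0,0],[9.5,0,0,0],[0,0,0,0],[0,0,0,0]]'
python3 - <<'E'
from h import *
crop(camera("scene"),225,120,100,90,6,"g1.png")
E
python3 go.py .5438 .1396 .028 -68
```

```text
time: 4.47
tool_pos: [0.544, 0.1394, 0.0289]
orientation: [[0.001, 0.927, 0.375], [0.0, 0.375, -0.927], [-1.0, 0.001, 0.0]]
wrist_force: [0.1, -0.8, -0.9]
width: 0.0916
t 4.525 p [0.544  0.1393 0.0289] yaw -67.99 tilt [ 1.4e-03  2.0e-04 -1.0e+00] F [-0.4  0.2 -0.5] w 0.0917 q [ 0.11  0.59 -0.55  1.9   0.43  0.77 -1.86]
shift tool mm [ 0.9 -0.1 -0.3] turn 0.01
```

View pics/g1.png

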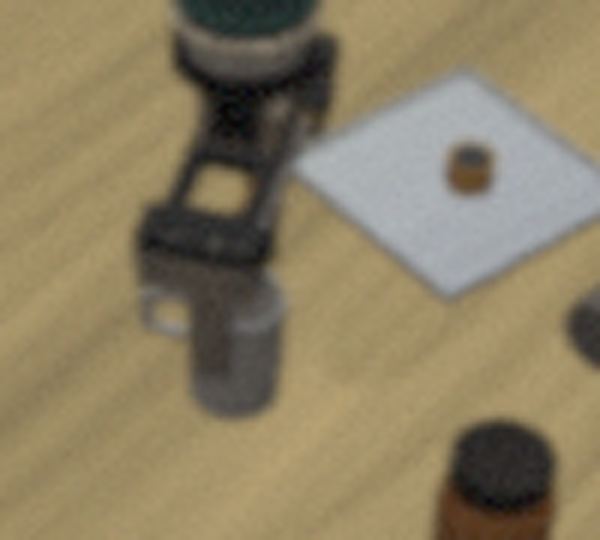

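The fingers straddle the cup and stay clear of the handle. I'll close on it now.

```bash
python3 -m jog '[[0,0,0,0],[0,0,0,0],[0,0,0,0],[0,0,0,0],[0,0,0,0],[0,0,0,0],[0,0,0,0]]' 30 25; python3 -m jog '[[-10,0,0,0],[-25,0,0,0],[-30,0,0,0],[-40,0,0,0],[-40,0,0,0],[-40,0,0,0],[0,0,0,0],[0,0,0,0]]';python3 go.py .535 -.380 .213 -68
```

```text
time: 5.4
tool_pos: [0.5434, 0.1396, 0.0283]
orientation: [[0.0, 0.927, 0.375], [0.0, 0.375, -0.927], [-1.0, 0.0, -0.0]]
wrist_force: [-0.8, 3.0, 2.7]
width: 0.0554
time: 6.4
tool_pos: [0.5427, 0.1381, 0.2122]
orientation: [[-0.002, 0.927, 0.374], [-0.001, 0.374, -0.927], [-1.0, -0.002, 0.001]]
wrist_force: [-0.6, -0.6, -2.0]
width: 0.0554
t 6.4 p [0.5427 0.1381 0.2122] yaw -68.03 tilt [-0.0016 -0.0013 -1.    ] F [-0.6 -0.6 -2. ] w 0.0554 q [ 0.22  0.37 -0.66  1.75  0.25  1.11 -1.71]
shift tool mm [-2.000e-01 -2.010e+02  4.776e+02] turn -0.03
```

```bash
python3 -m jog '[[-15,-8,20,0],[-15,-16,38,0],[0,-16,38,0],[0,-16,38,0],[0,-16,38,0],[0,-16,38,0],[0,-16,38,0],[0,-16,38,0],[0,-16,38,0],[0,-16,38,0]]';python3 -m jog '[[0,-16,38,0],[10,-16,38,0],[20,-12,30,0],[0,-5,10,0],[0,0,0,0],[0,0,0,0]]'; python3 go.py .535 -.380 .1 -68
```

```text
time: 7.65
tool_pos: [0.5367, -0.2546, 0.2408]
orientation: [[-0.004, 0.927, 0.375], [0.002, 0.375, -0.927], [-1.0, -0.003, -0.003]]
wrist_force: [0.8, 0.3, -0.4]
width: 0.0555
time: 8.4
tool_pos: [0.5371, -0.3773, 0.2139]
orientation: [[0.001, 0.926, 0.377], [0.0, 0.377, -0.926], [-1.0, 0.001, -0.0]]
wrist_force: [0.8, -0.0, -1.9]
width: 0.0553
t 8.4 p [ 0.5371 -0.3773  0.2139] yaw -67.85 tilt [ 9.e-04  4.e-04 -1.e+00] F [ 0.8 -0.  -1.9] w 0.0553 q [ 0.88  0.49 -0.45  1.52  0.22  1.17 -0.79]
shift tool mm [113.9  -3.1   1.7] turn 0.15
```

```bash
python3 -m jog '[[25,-2,1,0],[35,-1,1,0],[35,0,0,0],[30,0,0,0],[16,0,0,0],[0,0,0,0],[0,0,0,0]]'
python3 - <<'E'
from h import *
cr=(.535,-.380);o=get_obs();zb=o["tool_pos"][2]-.028
D=[circ(*cr,.006,.055),circ(*cr,.028,.036),circ(*cr,zb+.075,.028),circ(*cr,zb,.026)]
for n,(x,y) in(("scene",(110,215)),("top",(330,175))):
    crop(camera(n),x,y,100,90,6,"p1"+n+".png",D)
E
python3 go.py .535 -.380 .037 -68
```

```text
time: 9.28
tool_pos: [0.5354, -0.3825, 0.0738]
orientation: [[0.002, 0.927, 0.375], [-0.001, 0.375, -0.927], [-1.0, 0.001, 0.002]]
wrist_force: [-1.2, 0.2, -2.1]
width: 0.0551
t 9.375 p [ 0.5352 -0.3827  0.0738] yaw -67.98 tilt [ 0.0021 -0.0015 -1.    ] F [-0.1 -0.7 -1.4] w 0.0555 q [ 0.86  0.63 -0.4   1.64  0.3   0.93 -0.84]
shift tool mm [36.8  0.8 -2.7] turn 0.02
```

View pics/p1scene.png

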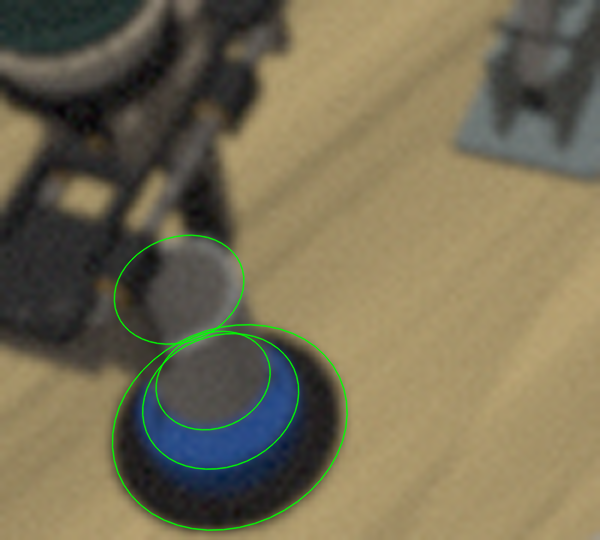

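View pics/p1top.png

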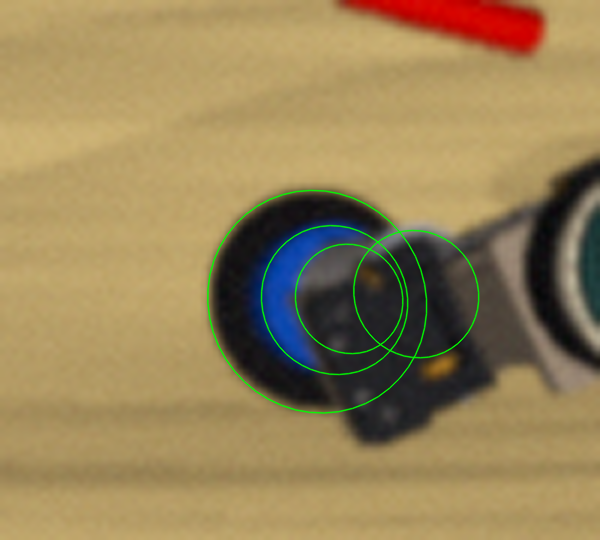

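```bash
python3 -m jog '[[10,0.5,-1.5,0],[10,0,0,0],[5,0,0,0],[3,0,0,0],[0,0,0,0]]'; python3 -m jog '[[3,0,0,0],[2,0,0,0],[0,0,0,0]]';  python3 go.py .535 -.380 .037 -68
```

```text
time: 10.0
tool_pos: [0.5357, -0.3854, 0.0485]
orientation: [[0.004, 0.928, 0.373], [-0.007, 0.373, -0.928], [-1.0, 0.001, 0.008]]
wrist_force: [-2.8, -2.8, 19.6]
width: 0.0555
time: 10.38
tool_pos: [0.5357, -0.3851, 0.0403]
orientation: [[0.005, 0.928, 0.374], [-0.006, 0.374, -0.928], [-1.0, 0.002, 0.008]]
wrist_force: [2.0, -7.1, 0.8]
width: 0.0559
t 10.375 p [ 0.5357 -0.3851  0.0403] yaw -68.07 tilt [ 0.0048 -0.0064 -1.    ] F [ 2.  -7.1  0.8] w 0.0559 q [ 0.84  0.67 -0.39  1.66  0.32  0.87 -0.86]
shift tool mm [ 3.2  1.2 -5. ] turn -0.07
```

```bash
python3 -m jog '[[0,0,2,0],[0,0,1.5,0],[0,0,0,0]]';python3 go.py .535 -.384 .037 -68;  python3 - <<'E'
from h import *
for n,(x,y) in(("scene",(110,215)),("top",(330,175))):
    crop(camera(n),x,y,100,90,6,"p2"+n+".png")
E
```

```text
time: 10.75
tool_pos: [0.5358, -0.3853, 0.0393]
orientation: [[0.001, 0.927, 0.374], [-0.002, 0.374, -0.927], [-1.0, 0.001, 0.002]]
wrist_force: [2.9, -6.0, 0.2]
width: 0.0555
t 10.75 p [ 0.5358 -0.3853  0.0393] yaw -68.01 tilt [ 0.0013 -0.0018 -1.    ] F [ 2.9 -6.   0.2] w 0.0555 q [ 0.85  0.68 -0.39  1.65  0.32  0.87 -0.86]
shift tool mm [ 2.3 -0.3 -1.5] turn -0.01
```

View pics/p2scene.png

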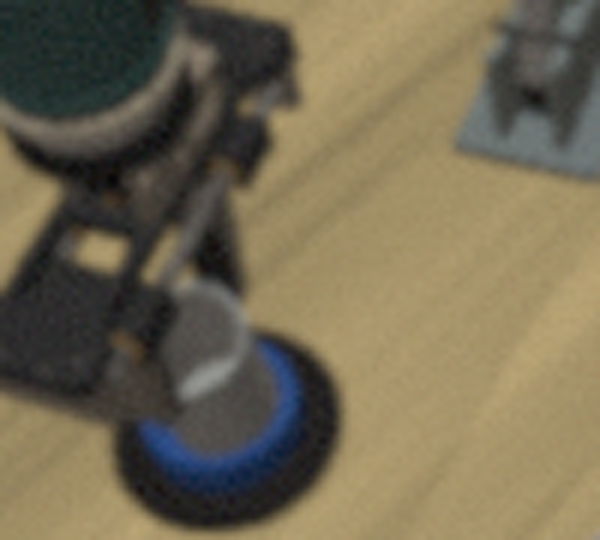

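The cup is in the pocket, about 3 mm above the floor. I'll ease it sideways and lower it the rest of the way.

```bash
python3 -m jog '[[0,0,1.5,0],[1.5,0,0.5,0],[1,0,0,0],[0,0,0,0]]';python3 go.py .535 -.384 .037 -68
```

```text
time: 11.35
tool_pos: [0.5358, -0.3855, 0.0362]
orientation: [[-0.001, 0.927, 0.375], [0.001, 0.375, -0.927], [-1.0, -0.0, -0.001]]
wrist_force: [1.4, -2.3, -2.1]
width: 0.0553
t 11.35 p [ 0.5358 -0.3855  0.0362] yaw -67.98 tilt [-7.e-04  5.e-04 -1.e+00] F [ 1.4 -2.3 -2.1] w 0.0553 q [ 0.85  0.68 -0.39  1.65  0.32  0.87 -0.86]
shift tool mm [-0.8 -0.2 -1.7] turn 0.02
```

```bash
python3 -m jog '[[1,0,0,0],[0,0,0,0]]';python3 -m jog '[[0,0,0,0],[0,0,0,0],[0,0,0,0],[0,0,0,0],[0,0,0,0]]' 85; python3 -m jog '[[-10,0,0,0],[-30,0,0,0],[-40,0,0,0],[-50,0,0,0],[-50,0,0,0],[-50,0,0,0],[0,0,0,0]]'; python3 go.py .5125 -.1248 .26 -66
```

```text
time: 11.6
tool_pos: [0.536, -0.3855, 0.0356]
orientation: [[-0.0, 0.927, 0.375], [0.0, 0.375, -0.927], [-1.0, -0.0, -0.001]]
wrist_force: [1.0, -1.8, 0.2]
width: 0.0553
time: 12.22
tool_pos: [0.5361, -0.3857, 0.0357]
orientation: [[-0.0, 0.927, 0.375], [0.0, 0.375, -0.927], [-1.0, -0.0, -0.0]]
wrist_force: [0.4, -1.0, -0.5]
width: 0.0851
time: 13.1
tool_pos: [0.5386, -0.3868, 0.2717]
orientation: [[0.008, 0.927, 0.375], [-0.006, 0.375, -0.927], [-1.0, 0.005, 0.008]]
wrist_force: [0.6, -0.4, -1.6]
width: 0.0849
t 13.1 p [ 0.5386 -0.3868  0.2717] yaw -67.99 tilt [ 0.008  -0.0056 -1.    ] F [ 0.6 -0.4 -1.6] w 0.0849 q [ 0.89  0.46 -0.46  1.44  0.21  1.28 -0.77]
shift tool mm [  10.1   73.9 -252.7] turn -1.99
```

```bash
python3 -m jog '[[0,8,-25,-2],[0,8,-30,0],[0,8,-33,0],[0,8,-33,0],[0,9,-33,0],[0,9,-33,0],[0,9,-33,0],[0,9,-25,0],[0,6,-8,0],[0,0,0,0]]' 91.9;  python3 go.py .5125 -.1248 .26 -66
python3 - <<'E'
from h import *
cr=(.5361,-.3835)
D=[circ(*cr,.083,.028)]
for n,(x,y) in(("scene",(110,215)),("top",(330,175))):
    crop(camera(n),x,y,100,90,6,"p3"+n+".png",D)
crop(camera("scene"),150,140,100,110,5,"p3r.png")
E
```

```text
time: 14.35
tool_pos: [0.5018, -0.1246, 0.2655]
orientation: [[-0.0, 0.913, 0.408], [-0.0, 0.408, -0.913], [-1.0, -0.0, 0.0]]
wrist_force: [1.4, -0.5, -0.0]
width: 0.092
t 14.35 p [ 0.5018 -0.1246  0.2655] yaw -65.95 tilt [-2.e-04 -2.e-04 -1.e+00] F [ 1.4 -0.5 -0. ] w 0.092 q [ 0.7   0.22 -0.6   1.79  0.13  1.18 -1.09]
shift tool mm [5.5 9.7 4.6] turn 0.05
```

View pics/p3scene.png

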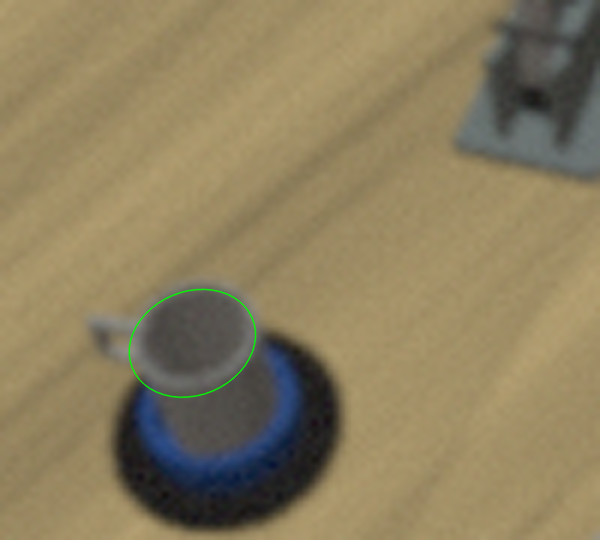

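View pics/p3top.png

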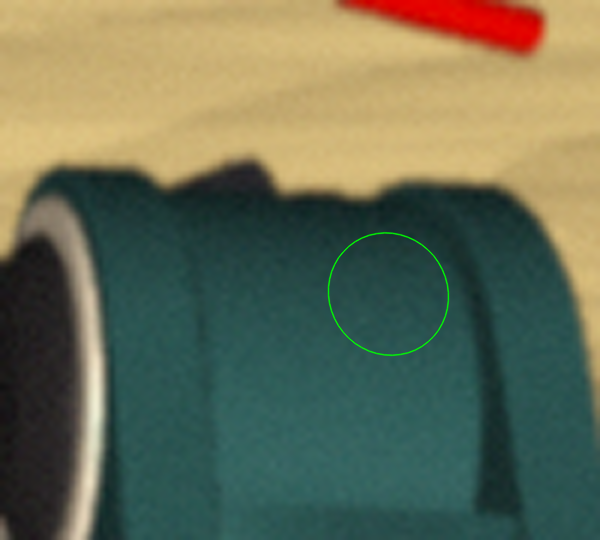

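View pics/p3r.png

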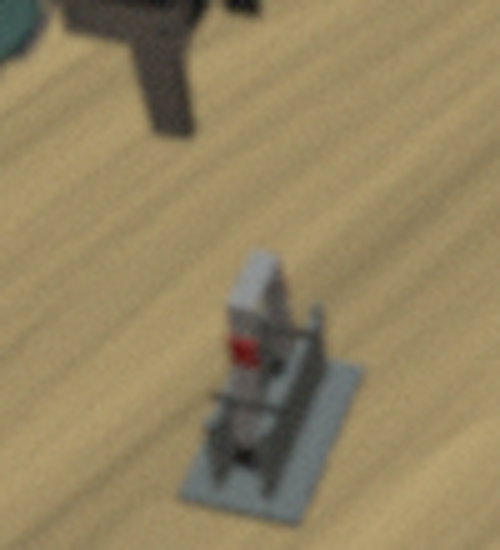

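Run:
```python
from h import *
rk=np.array([.5125,-.1248]); ra=np.radians(-66)
l=np.array([np.cos(ra),np.sin(ra)]); w=np.array([-l[1],l[0]])
def r(a,b,z): return [*(rk+l*a+w*b),z]
R=[np.array([r(.065*i,.04*j,.008) for i,j in[(1,1),(1,-1),(-1,-1),(-1,1),(1,1)]])]
for k in(1,-1):
  R.append(np.array([r(k*a,j*.009,z) for j,z,a in[(1,.100,.03),(-1,.100,.03),(-1,.120,.025),(1,.120,.025),(1,.1,.03)]]))
  R.append(np.array([r(k*.031,j*.022,.069) for j in(1,-1)]))
R.append(np.array([r(i*.022,.009*j,.149) for i,j in[(1,1),(1,-1),(-1,-1),(-1,1),(1,1)]]))
crop(camera("scene"),180,170,60,80,7,"p4r.png",R)
```

```text
(no output)
```

View pics/p4r.png

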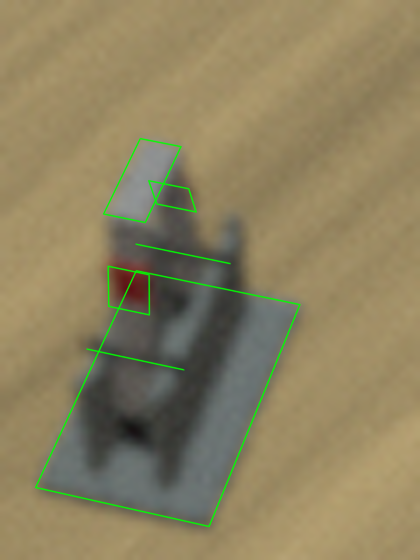

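```bash
python3 -m jog '[[5,10,4.5,0],[30,0,0,0],[40,0,0,0],[30,0,0,0],[0,0,0,0]]'; python3 go.py .5125 -.1248 .091 -66
python3 - <<'E'
from h import *
crop(camera("scene"),150,140,110,110,5,"g5.png")
crop(camera("top"),265,185,110,90,5,"g5t.png")
E
```

```text
time: 15.18
tool_pos: [0.5114, -0.1244, 0.1583]
orientation: [[-0.005, 0.914, 0.407], [0.002, 0.407, -0.914], [-1.0, -0.003, -0.004]]
wrist_force: [-0.1, 0.2, 1.1]
width: 0.0918
t 15.175 p [ 0.5114 -0.1244  0.1583] yaw -66.0 tilt [-0.0047  0.002  -1.    ] F [-0.1  0.2  1.1] w 0.0918 q [ 0.65  0.35 -0.57  1.89  0.22  0.97 -1.18]
shift tool mm [67.3  1.1  1.1] turn 0.0
```

View pics/g5.png

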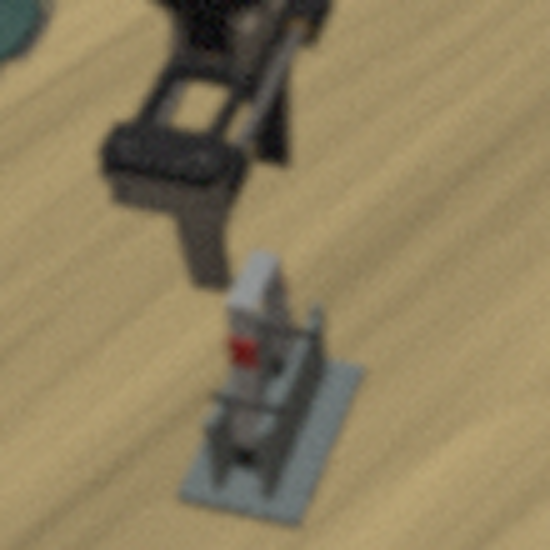

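View pics/g5t.png

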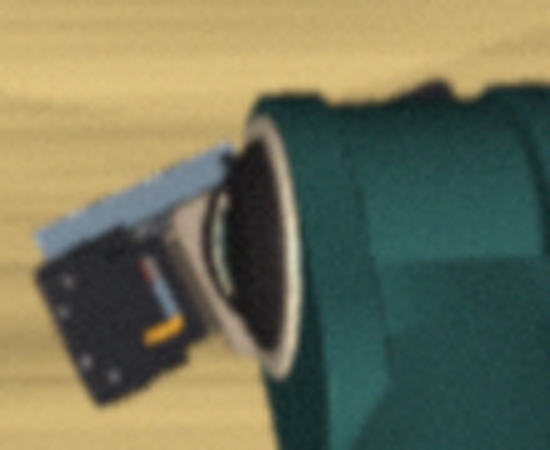

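The fingers straddle the tongs' head at both ends, so I'll go down to the pads.

```bash
python3 -m jog '[[15,1,1,0],[15,0,0,0],[15,0,0,0],[12,0,0,0],[10,0,0,0],[0,0,0,0]]'; python3 go.py .5125 -.1248 .091 -66
python3 - <<'E'
from h import *
crop(camera("scene"),150,140,110,110,5,"g6.png")
E
```

```text
time: 16.02
tool_pos: [0.5134, -0.1249, 0.0928]
orientation: [[-0.002, 0.913, 0.407], [0.001, 0.407, -0.913], [-1.0, -0.001, -0.001]]
wrist_force: [0.3, -0.9, -0.7]
width: 0.0921
t 16.025 p [ 0.5134 -0.1249  0.0928] yaw -65.98 tilt [-1.5e-03  5.0e-04 -1.0e+00] F [ 0.3 -0.9 -0.7] w 0.0921 q [ 0.61  0.44 -0.54  1.94  0.3   0.84 -1.24]
shift tool mm [ 1.8 -0.8 -0.5] turn 0.02
```

View pics/g6.png

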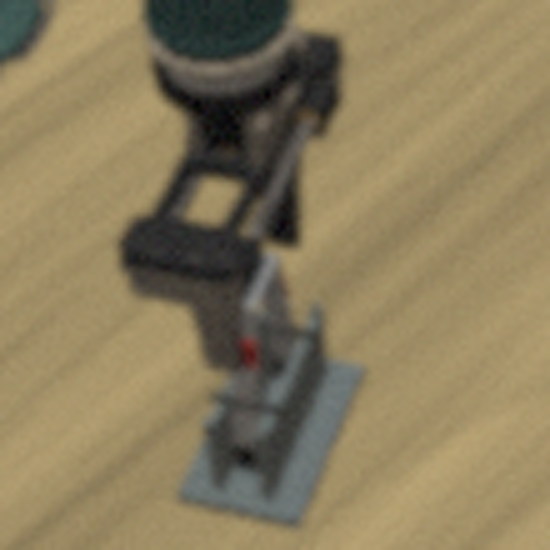

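Run:
```python
from h import *
o=get_obs(); p=o["tool_pos"]; T=o["orientation"]
def tp(x,y,z): return p+T@np.array([x,y,z])
D=[]
for k in(1,):
  for a in(.046,.064):
    D.append(np.array([tp(x,y,k*a) for x,y in[(0,.01),(0,-.01),(-.038,-.01),(-.038,.01),(0,.01)]]))
rk=np.array([.5125,-.1248]); ra=np.radians(-66)
l=np.array([np.cos(ra),np.sin(ra)]); w=np.array([-l[1],l[0]])
def r(a,b,z): return [*(rk+l*a+w*b),z]
R=[]
for k in(1,):
  R.append(np.array([r(k*a,j*.009,z) for j,z,a in[(1,.100,.03),(-1,.100,.03),(-1,.120,.025),(1,.120,.025),(1,.1,.03)]]))
R.append(np.array([r(i*.022,.009*j,.149) for i,j in[(1,1),(1,-1),(-1,-1),(-1,1),(1,1)]]))
crop(camera("scene"),165,170,80,75,8,"g7.png",D+R)
```

```text
(no output)
```

View pics/g7.png

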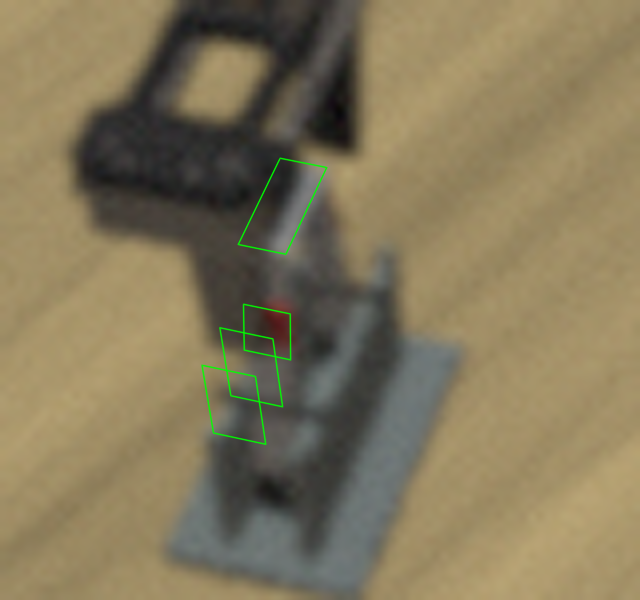

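```bash
python3 -m jog '[[0,0,0,0],[0,0,0,0],[0,0,0,0]]' 68 20
python3 - <<'E'
from h import *
o=get_obs(); p=o["tool_pos"]; T=o["orientation"]; print(o["width"],p,o["wrist_force"])
def tp(x,y,z): return p+T@np.array([x,y,z])
h=o["width"]/2
D=[np.array([tp(x,y,h) for x,y in[(0,.01),(0,-.01),(-.038,-.01),(-.038,.01),(0,.01)]])]
crop(camera("scene"),165,170,80,75,8,"g8.png",D)
E
```

```text
time: 16.5
tool_pos: [0.5141, -0.1252, 0.0939]
orientation: [[0.0, 0.913, 0.407], [-0.0, 0.407, -0.913], [-1.0, 0.0, 0.0]]
wrist_force: [-0.7, 0.1, 0.1]
width: 0.0681
0.0681323666784292 [ 0.51411045 -0.12517003  0.09392163] [-0.72391783  0.05197221  0.13060553]
```

View pics/g8.png

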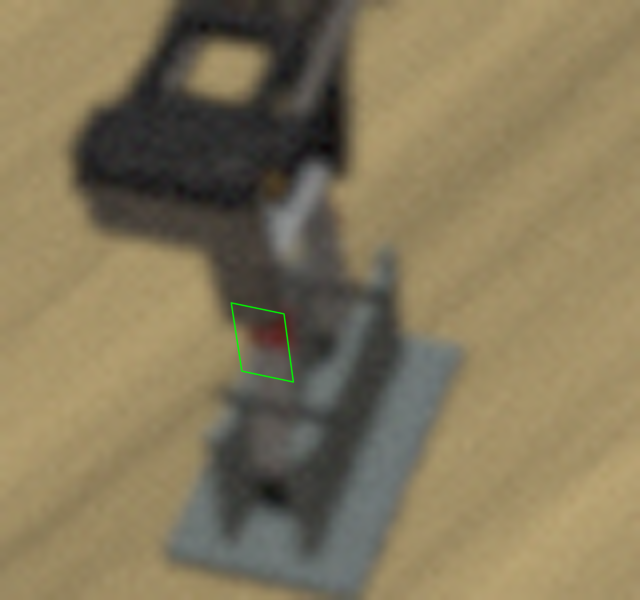

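Run:
```python
from h import *
c=camera("scene")
def zz(px,axis,yaw,off):
    n=np.array([np.cos(np.radians(yaw)),np.sin(np.radians(yaw)),0])
    a=at(c,px,0.)[0]; d=a-c["xyz"]; P0=np.array([*axis,0])+n*off
    s=((P0-c["xyz"])@n)/(d@n); return (c["xyz"]+s*d).round(4)
for off in(.046,.055,.064): print("cup",off,zz((260,182.5),(.544,.1394),-68,off))
for off in(.046,.055,.064): print("g7",off,zz((165+232/8,170+343/8),(.5134,-.1249),-66,off))
for off in(.034,.043,.052): print("g8",off,zz((165+250/8,170+325/8),(.5141,-.1252),-66,off))
for off in(.028,.037,.046): print("p2",off,zz((110+165/6,215+412/6),(.5358,-.3853),-68,off))
```

```text
cup 0.046 [0.5619 0.097  0.0579]
cup 0.055 [0.5674 0.0895 0.0673]
cup 0.064 [0.573  0.0821 0.0767]
g7 0.046 [ 0.5281 -0.1687  0.1218]
g7 0.055 [ 0.536  -0.1751  0.1335]
g7 0.064 [ 0.5438 -0.1814  0.1451]
g8 0.034 [ 0.5257 -0.1573  0.1196]
g8 0.043 [ 0.5334 -0.1637  0.131 ]
g8 0.052 [ 0.5412 -0.1701  0.1425]
p2 0.028 [ 0.5468 -0.4111  0.0676]
p2 0.037 [ 0.5587 -0.416   0.0869]
p2 0.046 [ 0.5706 -0.4209  0.1062]
```

Run:
```python
from h import *
a=cv2.imread("pics/scene0.png").astype(int); c=camera("scene"); b=c["color"][:,:,::-1].astype(int)
d=np.clip(np.abs(a-b).sum(2)*3,0,255).astype(np.uint8)
x,y,w,hh=165,170,80,75
im=np.hstack([cv2.resize(k[y:y+hh,x:x+w].astype(np.uint8),None,fx=5,fy=5,interpolation=cv2.INTER_CUBIC) for k in(cv2.merge([d,d,d]),b)])
cv2.imwrite("pics/diff.png",im)
```

```text
(no output)
```

View pics/diff.png

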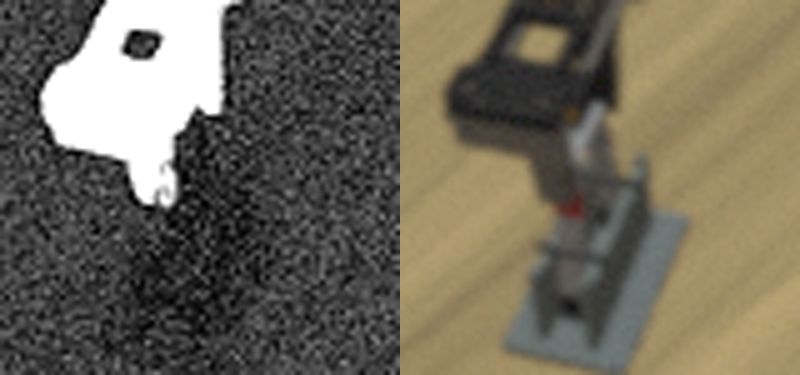

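The difference picture shows the near fingertip ending at pixel (196,211), higher on the red pad than the nominal TCP suggests. I'll lower 12 mm, which still clears the pins, and look again.

```bash
python3 -m jog '[[6,0,0,0],[6,0,0,0],[0,0,0,0]]' 68 20
cat > df.py <<'E'
from h import *
import sys
a=cv2.imread("pics/scene0.png").astype(int); c=camera("scene"); b=c["color"][:,:,::-1].astype(int)
o=get_obs(); print(o["time"],o["tool_pos"],o["wrist_force"],o["width"])
d=np.clip(np.abs(a-b).sum(2)*3,0,255).astype(np.uint8)
x,y,w,hh=165,170,80,75
im=np.hstack([cv2.resize(k[y:y+hh,x:x+w].astype(np.uint8),None,fx=5,fy=5,interpolation=cv2.INTER_CUBIC) for k in(cv2.merge([d,d,d]),b)])
cv2.imwrite("pics/"+sys.argv[1],im)
E
python3 df.py diff2.png
```

```text
time: 17.02
tool_pos: [0.5134, -0.125, 0.0809]
orientation: [[-0.002, 0.913, 0.407], [0.0, 0.407, -0.913], [-1.0, -0.001, -0.001]]
wrist_force: [-0.3, 0.1, 0.0]
width: 0.0678
17.075 [ 0.5136324  -0.12495407  0.08118005] [-0.00371305 -0.15085625  0.718621  ] 0.0678232340694661
```

View pics/diff2.png

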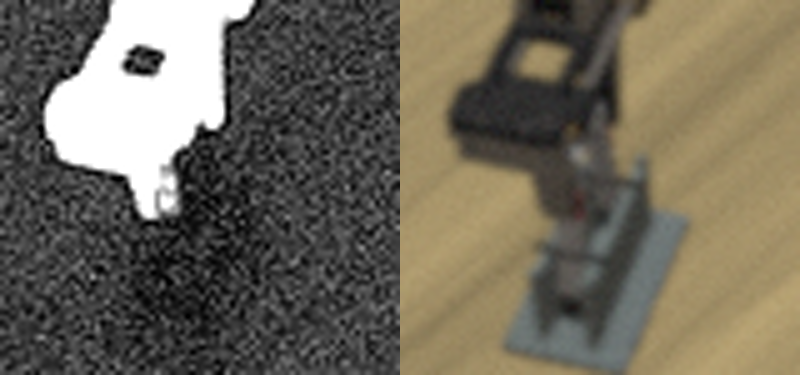

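```bash
python3 -m jog '[[0,0,0,0],[0,0,0,0],[0,0,0,0],[0,0,0,0],[0,0,0,0],[0,0,0,0]]' 40 3; python3 df.py diff3.png
```

```text
time: 17.82
tool_pos: [0.514, -0.125, 0.0817]
orientation: [[0.0, 0.913, 0.407], [0.0, 0.407, -0.913], [-1.0, 0.0, -0.0]]
wrist_force: [0.2, 1.1, -0.4]
width: 0.0543
17.875 [ 0.5139991  -0.12502716  0.08170317] [-0.15920039  0.47181752  0.096328  ] 0.05434617825336759
```

View pics/diff3.png

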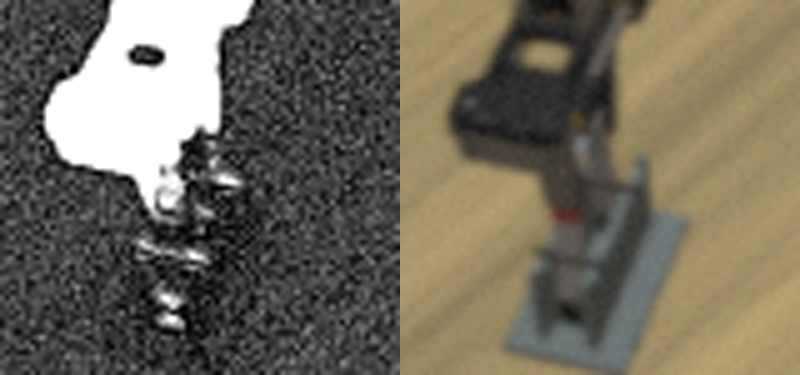

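```bash
python3 -m jog '[[0,0,0,0],[0,0,0,0],[0,0,0,0]]' 70 20; python3 -m jog '[[3,0,0,0],[3,0,0,0],[2,0,0,0],[0,0,0,0]]'; python3 -m jog '[[0,0,0,0],[0,0,0,0],[0,0,0,0],[0,0,0,0],[0,0,0,0],[0,0,0,0]]' 40 3; python3 df.py diff4.png
```

```text
time: 18.25
tool_pos: [0.514, -0.1252, 0.0817]
orientation: [[0.0, 0.914, 0.407], [-0.0, 0.407, -0.914], [-1.0, -0.0, 0.0]]
wrist_force: [0.3, -0.0, -1.1]
width: 0.0703
time: 18.75
tool_pos: [0.5138, -0.125, 0.0734]
orientation: [[-0.0, 0.913, 0.407], [0.0, 0.407, -0.913], [-1.0, -0.0, -0.0]]
wrist_force: [-0.4, -0.2, 0.5]
width: 0.0699
time: 19.5
tool_pos: [0.514, -0.1251, 0.0737]
orientation: [[0.0, 0.913, 0.407], [-0.0, 0.407, -0.913], [-1.0, 0.0, 0.0]]
wrist_force: [0.7, -0.7, -0.1]
width: 0.0563
19.55 [ 0.51403225 -0.12513436  0.07372628] [ 0.85483486 -1.09377846  0.10993604] 0.056851352785415525
```

View pics/diff4.png

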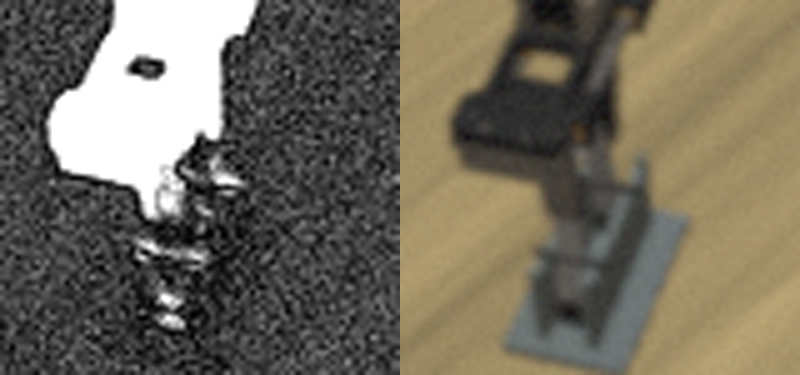

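```bash
python3 -m jog '[[0,0,0,0],[0,0,0,0],[0,0,0,0],[0,0,0,0]]' 52.5 20; python3 -m jog '[[-5,0,0,0],[-8,0,0,0],[-10,0,0,0],[-15,0,0,0],[-20,0,0,0],[-20,0,0,0],[-20,0,0,0],[-20,0,0,0],[-12,0,0,0],[0,0,0,0]]'
python3 - <<'E'
from h import *
crop(camera("scene"),130,110,130,130,4,"l1.png")
crop(camera("top"),245,165,130,110,5,"l1t.png")
E
```

```text
time: 20.05
tool_pos: [0.514, -0.125, 0.0737]
orientation: [[0.0, 0.913, 0.407], [0.0, 0.407, -0.913], [-1.0, 0.0, -0.0]]
wrist_force: [-0.1, 1.6, 1.4]
width: 0.0528
time: 21.3
tool_pos: [0.5145, -0.1253, 0.2048]
orientation: [[0.002, 0.914, 0.407], [-0.001, 0.407, -0.914], [-1.0, 0.001, 0.002]]
wrist_force: [1.3, -0.0, -1.4]
width: 0.0526
```

View pics/l1.png

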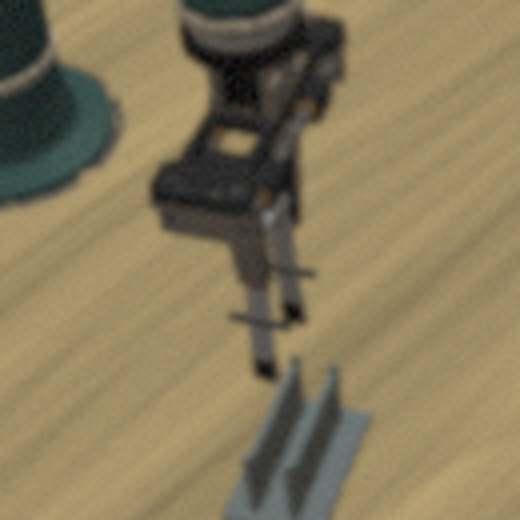

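View pics/l1t.png

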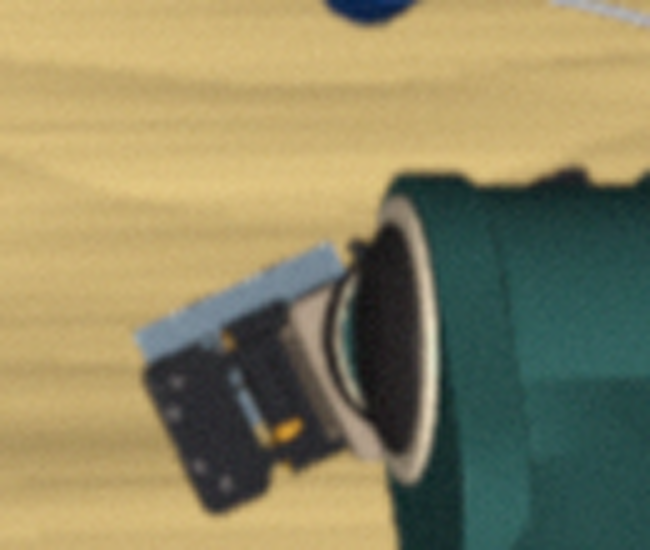

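```bash
cat > tips.py <<'E'
from h import *
import sys
# draw predicted tips in scene/top; args tag gap(mm) [x y w h crop scene]
tag=sys.argv[1]; gap=float(sys.argv[2])/1000; x,y,w,hh,k=map(int,sys.argv[3:8]); cam=sys.argv[8] if len(sys.argv)>8 else "scene"
o=get_obs(); p=o["tool_pos"]; T=o["orientation"]; print(o["time"],p.round(4),o["wrist_force"].round(1),round(o["width"],4))
def tp(x,y,z): return p+T@np.array([x,y,z])
D=[]
for s in(1,-1):
  for g in(gap/2,):
    D.append(np.array([tp(a,b,s*g) for a,b in[(.059,.009),(.059,-.009),(.037,-.009),(.037,.009),(.059,.009)]]))
D.append(np.array([tp(.048,0,-.03),tp(.048,0,.03)]))
crop(camera(cam),x,y,w,hh,k,tag,D)
E
python3 tips.py l2.png 47 160 160 80 70 8
```

```text
21.4 [ 0.5135 -0.1251  0.2033] [-0.9  0.5 -1. ] 0.0526
```

View pics/l2.png

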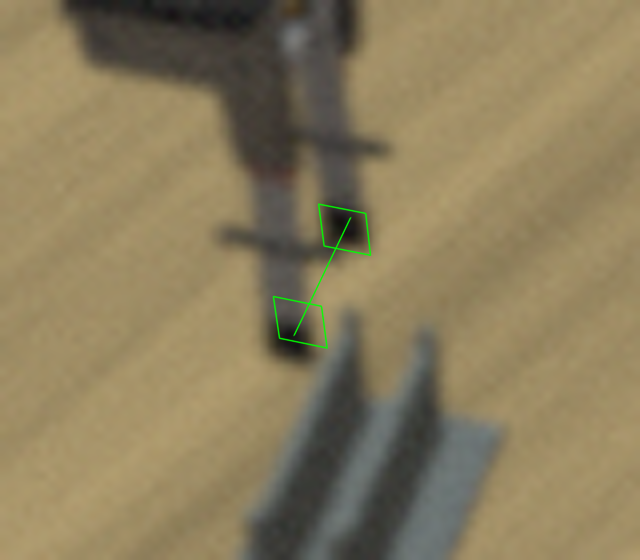

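```bash
python3 go.py .5486 .378 .20 -66
```

```text
t 21.45 p [ 0.5134 -0.125   0.203 ] yaw -65.99 tilt [-1.3e-03  3.0e-04 -1.0e+00] F [-0.6 -0.4 -1.3] w 0.0528 q [ 0.67  0.3  -0.59  1.84  0.19  1.06 -1.14]
shift tool mm [   3.1  236.8 -445.2] turn 0.01
```

```bash
python3 -m jog '[[0,6,-12,0],[0,14,-26,0],[0,18,-33,0],[0,18,-33,0],[0,18,-33,0],[0,18,-33,0],[0,18,-33,0],[0,18,-33,0],[0,18,-33,0],[0,18,-33,0]]'; python3 -m jog '[[0,18,-33,0],[0,18,-33,0],[0,16,-31,0],[0,12,-25,0],[0,6,-15,0],[0,3,-6,0],[0,0,0,0],[0,0,0,0]]'; python3 go.py .5486 .378 .12 -66
```

```text
time: 22.7
tool_pos: [0.5401, 0.2197, 0.2031]
orientation: [[-0.001, 0.913, 0.408], [0.0, 0.408, -0.913], [-1.0, -0.001, -0.001]]
wrist_force: [0.2, 0.6, -1.1]
width: 0.0525
time: 23.7
tool_pos: [0.5499, 0.3766, 0.2037]
orientation: [[0.0, 0.914, 0.405], [-0.001, 0.405, -0.914], [-1.0, -0.0, 0.001]]
wrist_force: [-0.0, 0.5, -1.4]
width: 0.0527
t 23.7 p [0.5499 0.3766 0.2037] yaw -66.08 tilt [ 2.e-04 -8.e-04 -1.e+00] F [-0.   0.5 -1.4] w 0.0527 q [-0.2   0.57 -0.67  1.5   0.37  1.2  -2.08]
shift tool mm [83.7 -0.6 -1.9] turn -0.08
```

Now down to a tip height of about 55 mm, then a look from both cameras.

```bash
python3 -m jog '[[15,0,-1,0],[25,0,0,0],[25,0,0,0],[18,0,0,0],[0,0,0,0],[0,0,0,0]]'; python3 tips.py b1.png 52 265 100 80 75 8;  python3 tips.py b1t.png 52 80 180 90 80 7 top
python3 - <<'E'
from h import *
be=(.5486,.378);crop(camera("scene"),265,100,80,75,8,"b1c.png",[circ(*be,.023,.016),circ(*be,.003,.016)])
E
```

```text
time: 24.45
tool_pos: [0.5494, 0.3792, 0.1214]
orientation: [[0.001, 0.914, 0.407], [0.001, 0.407, -0.914], [-1.0, 0.001, -0.0]]
wrist_force: [0.5, 0.8, -1.0]
width: 0.0523
24.45 [0.5494 0.3792 0.1214] [ 0.5  0.8 -1. ] 0.0523
24.5 [0.5496 0.3793 0.1217] [-0.4  0.5 -1. ] 0.0525
```

View pics/b1.png

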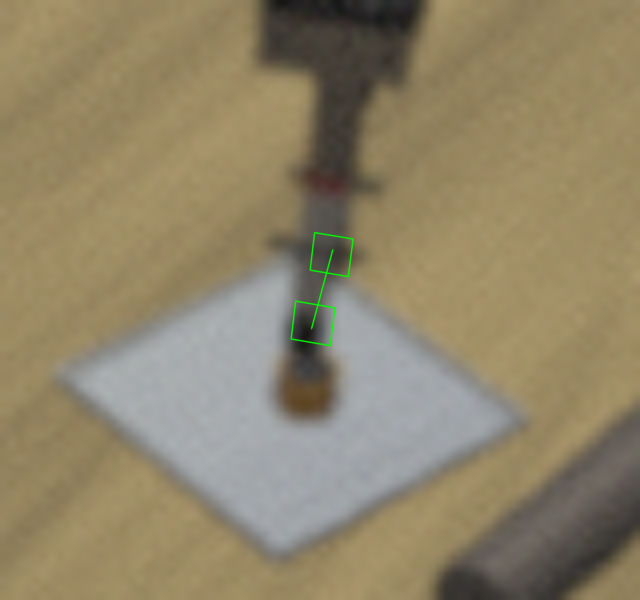

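View pics/b1t.png

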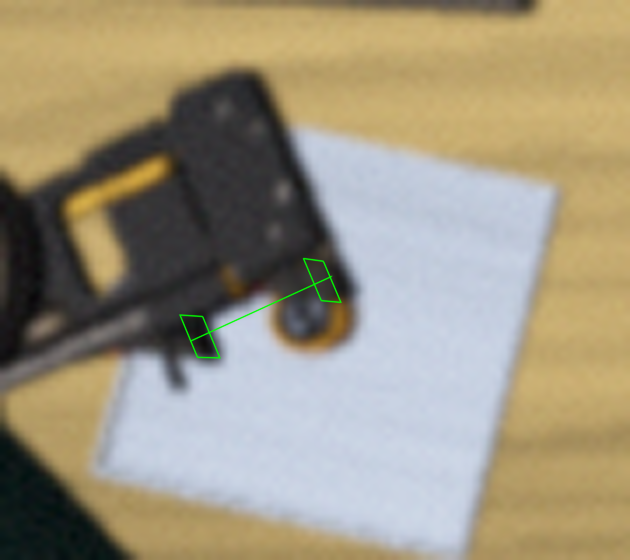

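View pics/b1c.png

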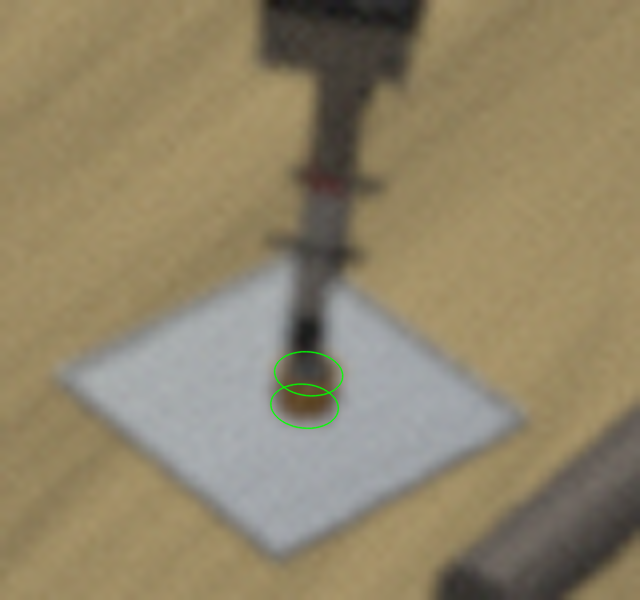

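Tips and bearing line up to about 1 mm, so I'll go down around the bearing.

```bash
python3 -m jog '[[8,0,0.5,0],[12,0,0,0],[12,0,0,0],[10,0,0,0],[6,0,0,0],[2,0,0,0],[0,0,0,0],[0,0,0,0]]'; python3 tips.py b2.png 52 265 100 80 75 8;  python3 tips.py b2t.png 52 80 180 90 80 7 top
```

```text
time: 25.6
tool_pos: [0.5495, 0.3785, 0.0711]
orientation: [[0.001, 0.913, 0.407], [0.0, 0.407, -0.913], [-1.0, 0.001, -0.0]]
wrist_force: [-0.2, 0.1, -1.7]
width: 0.0529
25.6 [0.5495 0.3785 0.0711] [-0.2  0.1 -1.7] 0.0529
25.65 [0.5494 0.3785 0.0711] [-0.2 -0.1 -1.1] 0.0525
```

View pics/b2.png

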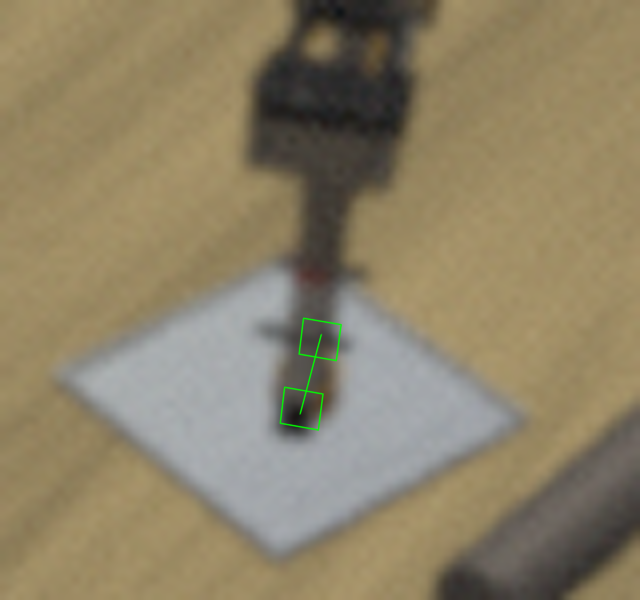

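View pics/b2t.png

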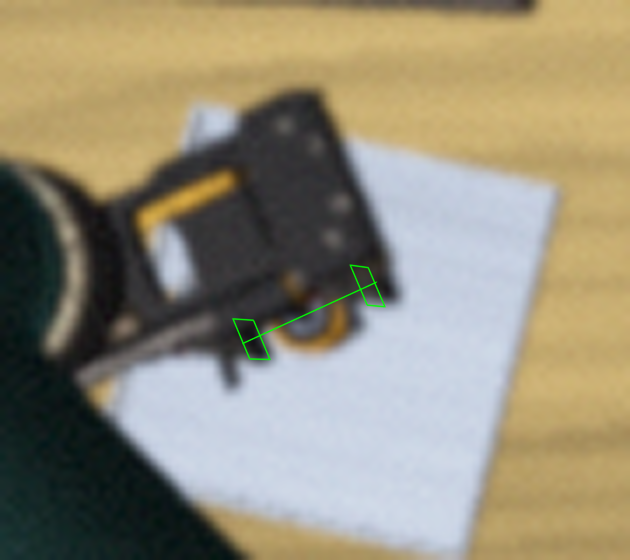

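```bash
python3 -m jog '[[3,0,0,0],[2.5,0,0,0],[0,0,0,0]]'; python3 -m jog '[[0,0,0,0],[0,0,0,0],[0,0,0,0],[0,0,0,0],[0,0,0,0],[0,0,0,0]]' 30 14;python3 -m jog '[[0,0,0,0],[0,0,0,0],[0,0,0,0],[0,0,0,0]]' 30 40; python3 tips.py b3.png 32 265 100 80 75 8;  python3 tips.py b3t.png 32 80 180 90 80 7 top
```

```text
time: 26.08
tool_pos: [0.549, 0.3781, 0.0647]
orientation: [[-0.001, 0.913, 0.407], [-0.0, 0.407, -0.913], [-1.0, -0.001, 0.0]]
wrist_force: [0.6, 0.6, -1.2]
width: 0.0526
time: 26.82
tool_pos: [0.5492, 0.3783, 0.0651]
orientation: [[-0.0, 0.913, 0.407], [-0.0, 0.407, -0.913], [-1.0, -0.0, 0.0]]
wrist_force: [0.2, 0.2, -1.5]
width: 0.0476
time: 27.32
tool_pos: [0.5492, 0.3782, 0.0651]
orientation: [[-0.0, 0.914, 0.407], [-0.0, 0.407, -0.914], [-1.0, -0.0, 0.0]]
wrist_force: [0.2, -0.6, -2.1]
width: 0.0472
27.325 [0.5492 0.3782 0.0651] [ 0.2 -0.6 -2.1] 0.0472
27.375 [0.5492 0.3783 0.0651] [-0.8 -0.  -1.8] 0.0474
```

View pics/b3.png

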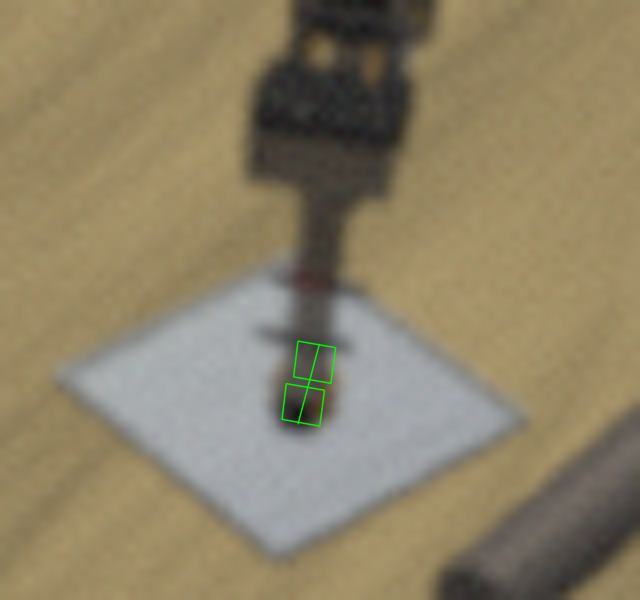

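View pics/b3t.png

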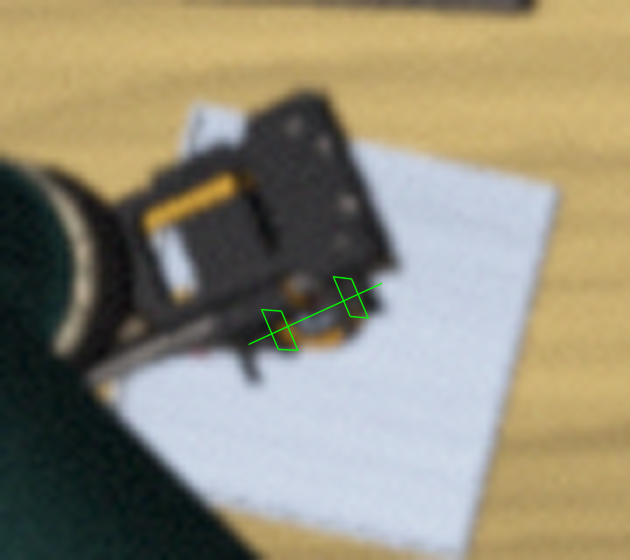

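The width stays at 47.3 mm while the force rises, so the arms are parallel on a 32 mm object. I'll lift.

```bash
python3 -m jog '[[0,0,0,0],[-4,0,0,0],[-8,0,0,0],[-12,0,0,0],[-18,0,0,0],[-24,0,0,0],[-24,0,0,0],[-24,0,0,0],[-16,0,0,0],[0,0,0,0]]' 30 45; python3 tips.py b4.png 32 265 60 80 95 6;  python3 go.py .535 -.382 .24 -66
```

```text
time: 28.68
tool_pos: [0.5498, 0.379, 0.197]
orientation: [[0.003, 0.913, 0.407], [0.002, 0.407, -0.913], [-1.0, 0.003, -0.0]]
wrist_force: [0.9, -0.2, -2.1]
width: 0.0471
28.675 [0.5498 0.379  0.197 ] [ 0.9 -0.2 -2.1] 0.0471
t 28.725 p [0.5493 0.3783 0.1956] yaw -65.99 tilt [ 7.e-04  2.e-04 -1.e+00] F [-0.1 -0.3 -2.1] w 0.0471 q [-0.2   0.58 -0.67  1.51  0.38  1.19 -2.09]
shift tool mm [ -44.6 -322.3  688.7] turn 0.01
```

View pics/b4.png

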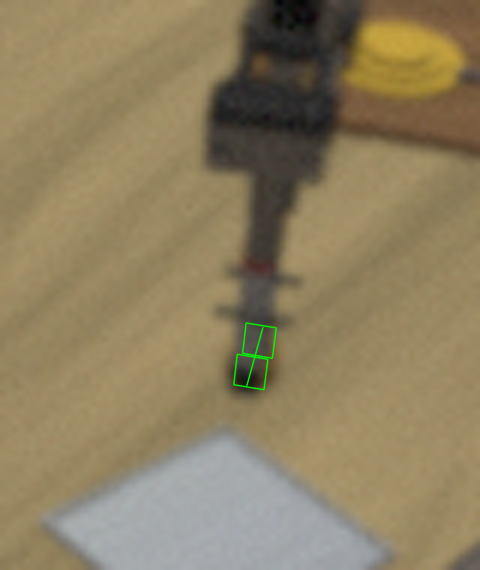

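```bash
python3 -m jog '[[-15,-4,8,0],[-20,-9,18,0],[-10,-13,27,0],[0,-15,32,0],[0,-15,32,0],[0,-15,32,0],[0,-15,32,0],[0,-15,32,0],[0,-15,32,0],[0,-15,32,0]]'; python3 -m jog '[[0,-15,32,0],[0,-15,32,0],[0,-15,32,0],[0,-15,32,0],[0,-15,32,0],[0,-15,32,0],[0,-15,32,0],[0,-15,32,0],[0,-15,32,0],[0,-15,32,0]]'; python3 go.py .535 -.382 .24 -66
```

```text
time: 29.98
tool_pos: [0.5418, 0.0702, 0.2404]
orientation: [[-0.0, 0.914, 0.406], [-0.0, 0.406, -0.914], [-1.0, -0.001, 0.0]]
wrist_force: [-0.1, -0.2, -1.9]
width: 0.0476
time: 31.22
tool_pos: [0.5347, -0.2827, 0.2403]
orientation: [[-0.001, 0.914, 0.407], [0.0, 0.407, -0.914], [-1.0, -0.001, -0.0]]
wrist_force: [-0.3, -0.4, -1.6]
width: 0.0471
t 31.225 p [ 0.5347 -0.2827  0.2403] yaw -66.01 tilt [-6.e-04  2.e-04 -1.e+00] F [-0.3 -0.4 -1.6] w 0.0471 q [ 0.82  0.39 -0.52  1.62  0.21  1.18 -0.89]
shift tool mm [  0.3 -40.1  90.8] turn -0.01
```

Run:
```python
from h import *
cr=(.5361,-.3835)
crop(camera("scene"),110,215,100,90,6,"c1.png",[circ(*cr,.083,.028)])
crop(camera("top"),330,175,100,90,6,"c1t.png",[circ(*cr,.083,.028)])
```

```text
(no output)
```

View pics/c1.png

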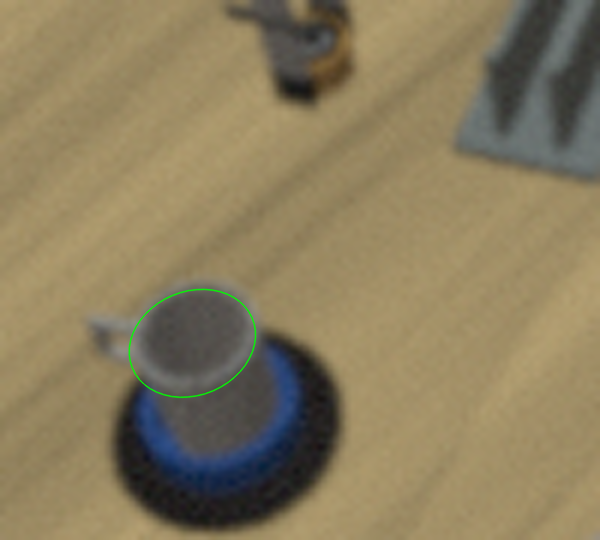

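View pics/c1t.png

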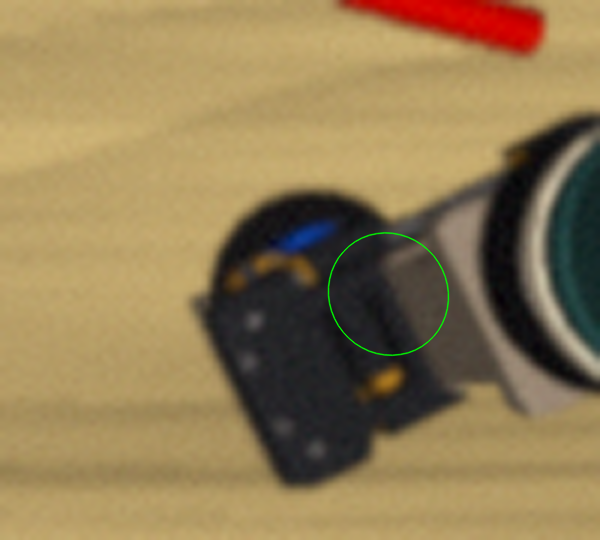

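Run:
```python
from h import *
o=get_obs();p=o["tool_pos"];c=camera("scene")
crop(c,140,190,60,60,10,"c2.png",[circ(p[0],p[1],p[2]-.042,.016),circ(p[0],p[1],p[2]-.062,.016)])
crop(c,120,250,60,60,10,"c3.png",[circ(.5346,-.3815,.083,.028),circ(.5346,-.3815,.083,.025)])
```

```text
(no output)
```

View pics/c2.png

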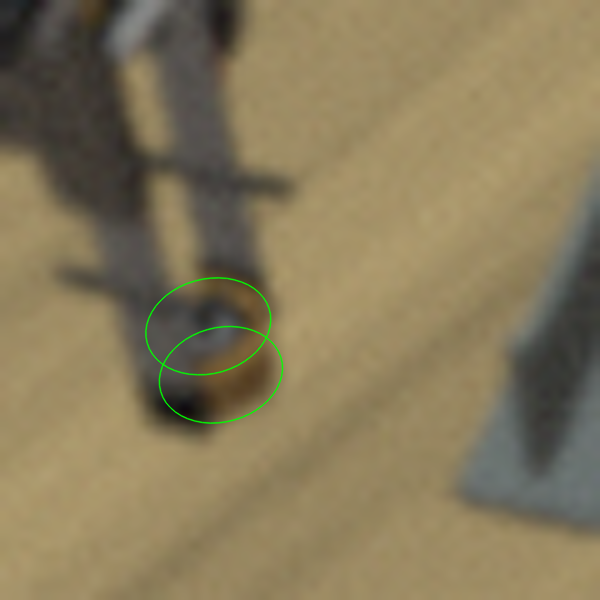

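View pics/c3.png

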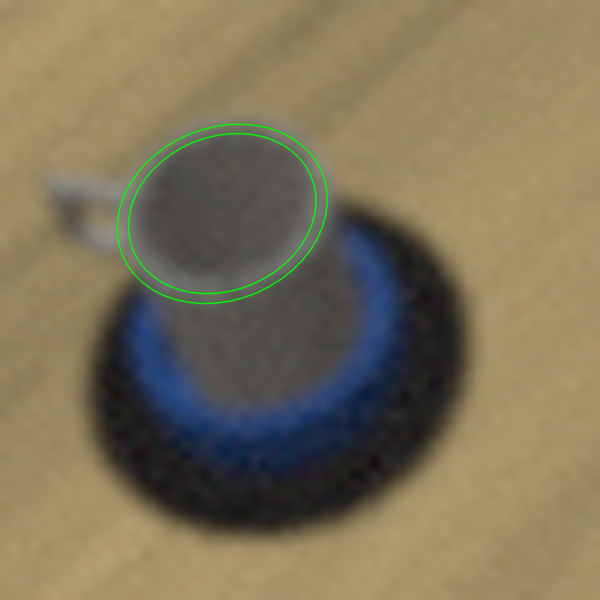

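```bash
python3 -m jog '[[0,-8,20,0],[0,-10,25,0],[0,-10,25,0],[0,-9,15,0],[0,-2.5,4,0],[0,0,0,0],[0,0,0,0]]'; python3 go.py .535 -.381 .175 -66;python3 - <<'E'
from h import *
o=get_obs();p=o["tool_pos"];c=camera("scene")
crop(c,100,210,90,90,6,"c4.png",[circ(p[0],p[1],p[2]-.042,.016),circ(p[0],p[1],p[2]-.062,.016),circ(.535,-.380,.083,.028)])
E
```

```text
time: 32.25
tool_pos: [0.536, -0.3775, 0.2404]
orientation: [[0.0, 0.913, 0.408], [0.0, 0.408, -0.913], [-1.0, 0.0, -0.0]]
wrist_force: [0.0, 0.1, -1.7]
width: 0.0466
t 32.25 p [ 0.536  -0.3775  0.2404] yaw -65.9 tilt [ 2.e-04  4.e-04 -1.e+00] F [ 0.   0.1 -1.7] w 0.0466 q [ 0.9   0.48 -0.48  1.49  0.23  1.23 -0.76]
shift tool mm [65.4 -2.3  2.8] turn 0.1
```

View pics/c4.png

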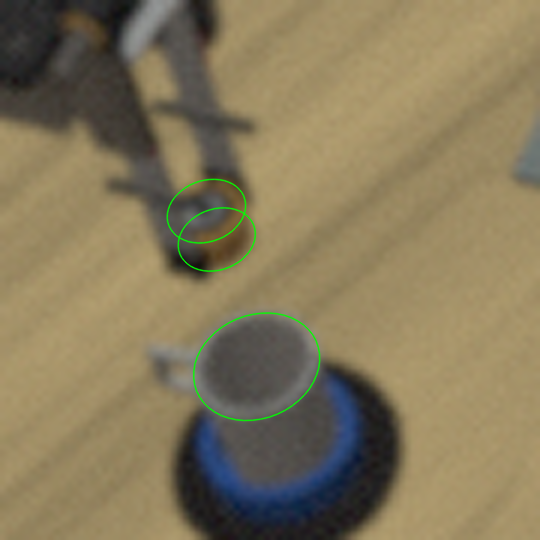

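```bash
python3 -m jog '[[10,-1,1,0],[15,-0.5,0.5,0],[15,0,0,0],[12,0,0,0],[8,0,0,0],[4,0,0,0],[0,0,0,0],[0,0,0,0]]'; python3 go.py .535 -.380 .175 -66;python3 - <<'E'
from h import *
o=get_obs();p=o["tool_pos"]
for n,x,y in(("scene",100,210),("top",330,180)):
    crop(camera(n),x,y,90,90,6,"c5"+n+".png",[circ(p[0],p[1],p[2]-.042,.016),circ(p[0],p[1],p[2]-.062,.016),circ(.535,-.380,.083,.028)])
E
```

```text
time: 33.3
tool_pos: [0.5351, -0.3809, 0.1767]
orientation: [[0.001, 0.913, 0.407], [-0.001, 0.407, -0.913], [-1.0, 0.0, 0.001]]
wrist_force: [-0.6, -0.1, -2.1]
width: 0.047
t 33.3 p [ 0.5351 -0.3809  0.1767] yaw -65.99 tilt [ 8.e-04 -6.e-04 -1.e+00] F [-0.6 -0.1 -2.1] w 0.047 q [ 0.89  0.53 -0.46  1.56  0.25  1.11 -0.78]
shift tool mm [ 1.7  0.2 -0.9] turn 0.01
```

View pics/c5scene.png

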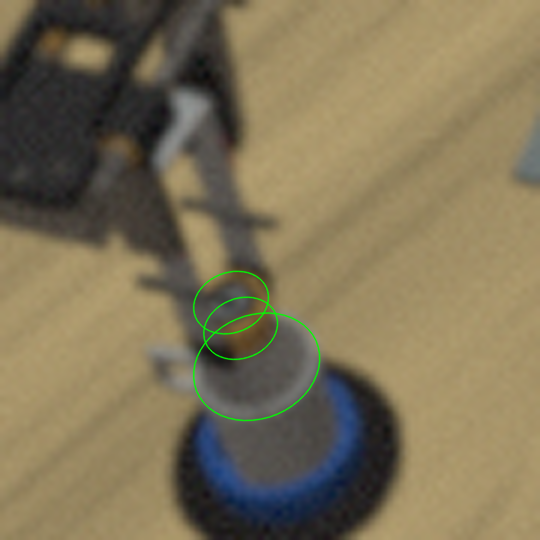

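View pics/c5top.png

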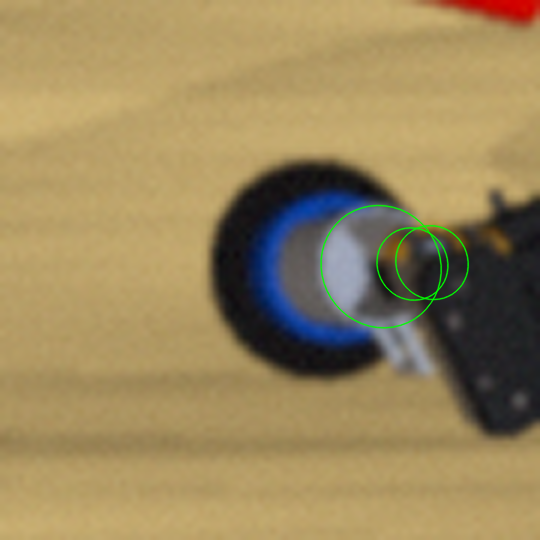

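```bash
python3 -m jog '[[0,0,-0.5,0],[0,0,0,0],[0,0,0,0],[0,0,0,0],[0,0,0,0],[0,0,0,0]]'
python3 - <<'E'
from rig import get_obs,camera,hand_in
import numpy as np,cv2
o=get_obs();print(np.abs(o["joint_velocities"]).max(),o["tool_pos"],o["width"])
cv2.imwrite("pics/fin.png",camera("scene")["color"][:,:,::-1])
E
```

```text
time: 34.15
tool_pos: [0.5346, -0.3803, 0.1762]
orientation: [[-0.0, 0.914, 0.407], [-0.0, 0.407, -0.914], [-1.0, -0.0, 0.0]]
wrist_force: [-0.5, -0.6, -1.7]
width: 0.0471
0.0019526214012200167 [ 0.53457014 -0.38029464  0.17616622] 0.04710064213294544
```

View pics/fin.png

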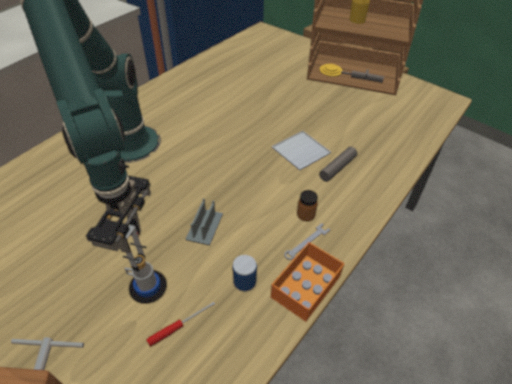

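The tray at (302,150) and the rack are empty. The bearing is held above the cup at (147,280), the bystanders haven't moved, and the arm is still. I'll hand in.

```bash
python3 -c "from rig import hand_in; print(hand_in())"
```

```text
the job is handed in; nothing more can be done
None
```

I set the cup upright in the blue cradle and let go. I then took the tongs from the rack, lifted the bearing out of the tray with them, and handed in at about 34 s with it still held over the cup.

**Last checks:**
- **Position:** the bearing's underside is about 3 cm above the cup's mouth and centred to within about 1–2 mm, in both camera views.
- **Grip:** the gripper opening was steady at 47 mm under a 45 N grip, and the arm was still.
- **Surroundings:** the tray and rack were empty and the other things on the bench had not moved.

**What did not go cleanly or disagreed:**
- **Cup placing:** the cup first caught on the edge of the cradle pocket with about 20 N, then slid in after a small sideways correction.
- **Cup position:** the arm's reading when it let go of the cup was about 5 mm off the cameras' position for it. I centred the bearing by the cameras, which agreed with each other.
- **Fingertips:** in the pictures they sat about 25 mm higher than the given TCP, so I gripped the tongs lower than planned, judging by the pictures.

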